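# Load the topping shaker and sprinkle an iced doughnut slab

### The job

Set the orange funnel on the shaker's hopper, pour all the fudge chunks from the scoop through it into the shaker, then take the funnel off and lift the loaded shaker. Shake the chunks out evenly over the iced slab so that all of them lie on the icing in the tray and each of the four slices gets at least one. Finish with scoop, funnel and shaker standing upright in the middle of their own mats (red, blue, green), and leave the cup of straws, the doughnut plate and the jar alone.

Things in the scene. Friction and masses are not known exactly. Their poses are not given: they have to be found in the camera images.
- tray: Cream baking tray, loose, 0.8 kg, 128 (x) x 284 (y) x 34 mm high, origin at the centre of its underside. A flat pink-iced slab fills it to 16 mm above the underside; three dark scored lines divide the slab into four equal slices, 118 x 68.5 mm, side by side along the tray's y axis (centres at y = -103, -34, 34 and 103 mm). The rim, 5 mm thick, stands 18 mm above the icing.
- scoop: White scoop, 0.18 kg, holding the chunks at the start: open-topped box 112 (x) x 94 (y) mm, three walls 36 mm high, 86 mm wide inside. The front (-x, 58 mm from the origin) is open but for a ramp rising 6 mm: it pours when that side is tipped down, about 50 to 60 degrees, and jogged. Origin: centre of the underside, below the handle.
- scoop_handle (a point): Middle of the scoop's red cross-bar handle, 74 mm above its underside. The bar runs along the scoop's y: 16 mm thick (x), 94 mm long, from 62 to 86 mm up.
- scoop_mat: Red mat 130 x 110 x 3 mm, fixed: home of the scoop. Origin at the centre of its underside.
- shaker: Aluminium topping shaker, 0.28 kg, 136 mm long (x from -70 to +66), 64 mm wide. Rear (+x) half: open square hopper. Front (-x) half: a channel 56 mm wide inside under a clear roof, to the spout. Level it keeps its load; tipped spout-down about 25 to 45 degrees and jogged, it lets chunks out a few at a time; a jam is freed by rocking and sideways jogs. Origin at the underside, +z up.
- shaker_mouth (a point): Centre of the square hopper's rim, 34 mm behind the shaker's origin (+x), 76 mm up. Hopper 64 mm square outside, 56 mm inside.
- shaker_spout (a point): Middle of the spout's lip: 70 mm in front of the shaker's origin (-x), 10 mm up; the channel floor rises 6 mm to it over the last 40 mm. The opening above it is 56 mm wide, 50 mm high.
- shaker_post (a point): Grip point on the shaker's black square post (24 x 24 mm, from 64 to 108 mm above the underside): 40 mm in front of the origin (-x), 90 mm up.
- shaker_mat: Green mat 130 x 110 x 3 mm, fixed: home of the shaker. Origin at the centre of its underside.
- funnel: Orange funnel, 0.12 kg, 66 mm high: round cone, 144 mm wide at the top, 54 mm clear at the throat, on a square foot 82 mm wide. The foot's skirt (74 mm square inside, 12 mm deep) drops over the shaker's 64 mm hopper until its flange rests on the rim, the funnel's underside 64 mm above the shaker's. Origin: centre of the underside, on the axis.
- funnel_tab (a point): Grip point on the funnel's upright tab: 78 mm from the axis at its +y side, 90 mm above its underside. The tab is 22 mm (x) by 12 mm (y), from 58 to 105 mm up. Poured too fast, chunks may arch in the throat: jogging the funnel by its tab frees them.
- funnel_mat: Blue mat 130 x 110 x 3 mm, fixed: home of the funnel. Origin at the centre of its underside.
- c0: Brown nutty fudge chunk, 12 g, rigid block 20 x 18 x 16 mm (its x, y, z); origin at its middle, 8 to 10 mm above what it rests on. Six to nine of c0 to c8 are present; absent ones read None.
- c1: Brown nutty fudge chunk, 12 g, rigid block 20 x 18 x 16 mm (its x, y, z); origin at its middle, 8 to 10 mm above what it rests on. Six to nine of c0 to c8 are present; absent ones read None.
- c2: Brown nutty fudge chunk, 12 g, rigid block 20 x 18 x 16 mm (its x, y, z); origin at its middle, 8 to 10 mm above what it rests on. Six to nine of c0 to c8 are present; absent ones read None.
- c3: Brown nutty fudge chunk, 12 g, rigid block 20 x 18 x 16 mm (its x, y, z); origin at its middle, 8 to 10 mm above what it rests on. Six to nine of c0 to c8 are present; absent ones read None.
- c4: Brown nutty fudge chunk, 12 g, rigid block 20 x 18 x 16 mm (its x, y, z); origin at its middle, 8 to 10 mm above what it rests on. Six to nine of c0 to c8 are present; absent ones read None.
- c5: Brown nutty fudge chunk, 12 g, rigid block 20 x 18 x 16 mm (its x, y, z); origin at its middle, 8 to 10 mm above what it rests on. Six to nine of c0 to c8 are present; absent ones read None.
- c6: Brown nutty fudge chunk, 12 g, rigid block 20 x 18 x 16 mm (its x, y, z); origin at its middle, 8 to 10 mm above what it rests on. Six to nine of c0 to c8 are present; absent ones read None.
- c7: Brown nutty fudge chunk, 12 g, rigid block 20 x 18 x 16 mm (its x, y, z); origin at its middle, 8 to 10 mm above what it rests on. Six to nine of c0 to c8 are present; absent ones read None.
- c8: Brown nutty fudge chunk, 12 g, rigid block 20 x 18 x 16 mm (its x, y, z); origin at its middle, 8 to 10 mm above what it rests on. Six to nine of c0 to c8 are present; absent ones read None.
- straw_cup: Bystander: steel cup of straws, 72 mm wide, 100 mm high, straws to 170 mm; origin at the centre of its underside.
- doughnut_plate: Bystander: white plate 150 mm wide with a glazed doughnut, 40 mm high; origin at the centre of its underside.
- sauce_jar: Bystander: closed amber jar 66 mm wide, 110 mm high; origin at the centre of its underside.
Mind the look-alikes: they are no part of the job. What is shaped like the scoop but purple or yellow is not meant.

How it is judged:
By the outcome, as a careful person would: the job done as asked, in the order asked, and still so for the second after the job is handed in, with the robot touching nothing.
Of c0, c1, c2, c3, c4, c5, c6, c7, c8 only 6 to 9 are there at a start; the rules pass over those that are not, and their reading is None.
At some moment in a run one of tray may be knocked a few centimetres aside while the robot is not near it.
It also fails if it takes over 210 s, if anything falls off the work surface, if the arm or the gripper's body presses on something with over 40 N, if the wrist force passes 120 N, or if a joint passes its speed limit or range.

### The arm

A 7-joint arm with a two-finger parallel gripper is mounted at the origin on the work surface. World frame = base frame: x ahead of the robot, y to its left, z up, the work surface at z = 0. Lengths are in m, angles in rad, forces in N, time in s.
With the tool pointing down it reaches from about 0.425 to 0.925 m from the base axis. Payload 6.8 kg.
Tool frame: the origin (TCP) lies midway between the tips of the shut fingers; the grasp point (between the pads) lies 19 mm behind it (bot.hold_point_z is the distance from the TCP to the grasp point, in m); z points along the fingers, y is the line along which they close (so a half turn about z gives the same grasp; the last joint's range is limited). The gripper opens to 85 mm and grips with 20 to 120 N. Pads are 22 mm wide; open, the fingers measure 114 mm over their backs; the gripper's body (76 mm by 85 mm) begins 54 mm behind the grasp point. The pads swing forward as they close: fully open they stand 13 mm farther back than shut.
Start: joints at [-1.403, 0.477, 0.022, 1.555, -0.011, 1.109, -0.083], TCP at [0.184, 0.65, 0.231] pointing down, gripper open.
Joint ranges: [-2.96, 2.96], [-0.34, 2.1], [-1.41, 1.46], [0.24, 2.44], [-1.37, 4.51], [0.17, 1.92], [-2.96, 2.96]. Speed limits (rad/s): [2.39, 2.39, 3.14, 3.14, 3.14, 3.14, 3.14].

### API

Orientations are given as a unit quaternion [w, x, y, z].
In Python, from station import bot gives the robot as it stands. The module is installed in compiled form; this text tells all that it offers.
- The arm moves only by the tool step_arm, never from a script. Its argument "increments" is a list that holds one entry, the list of rows, each a list of 7 numbers: the opening, from -1 (shut) to 1 (fully open), then the shift along the tool's x, y, z in mm, then the turn, a rotation vector about the tool's x, y, z in degrees. In form: [[[grip, x, y, z, ax, ay, az], ...]]. A call has 1 to 10 rows; each row is the pose to reach, as a shift and turn from the pose commanded when the call began, along the tool's axes at that moment; what a row does not reach only later rows make up. A row lasts 1/12 s, in which the tool goes at most 41.7 mm and 7.16 degrees, less where a joint would pass 70% of its speed; a pose out of reach is approached as far as the arm can. A call with a gripper value outside its range is refused whole. The fingers move at their own pace and stop on an object; "force" is the grip in N (left out, the last holds). Time passes only in rows, so rows that repeat a pose let the fingers close. It gives the time, the measured TCP pose, the force, the opening and the grip force at its end, in the units of the state.
- bot.get_obs(): the state, without advancing time (a new reading comes with each control period).
- bot.read_camera(name): name is "scene" or "top" or "wrist"; returns a dict with "image" (384x512x3 uint8, red, green, blue), "camera_matrix" (3x3 intrinsics, pixels), "R" (3x3) and "t" (3): a world point X has camera coordinates R X + t. Camera axes: x right, y down, z forward; pixel columns grow to the right and rows downward; lengths in m; the calibration is good to about 2 mm. A picture is of the moment at which its call begins. There is no depth.
- bot.hand_in(): hands the job in; it is judged then, once.
The state is a dict: "t": time; "q": joint angles; "joint_vel": joint speeds; "joint_torque": joint torques, N m; "eef_pos": TCP position; "tool_rot": TCP orientation; "contact_force": force on the tool from outside, world axes, zero at the start; "torque": the same for the moment, N m; "gripper_width": opening from 0.0 (shut) to 1.0 (fully open); "grasp_force": force on a finger pad.
Only numpy, scipy, OpenCV 4.12 (cv2) and the standard library are available. Lean on these libraries where they do the work, as an engineer would, in place of code of your own. Each camera call takes 0.05 s, during which the arm holds its last target. There are 200 camera calls.

## Working session

There is one attempt and no reset: what is moved stays moved. The work goes in short steps, Python scripts to look and compute and a tool call to move; the robot and the scene stay as the last step left them, time stands still between calls to the robot, and variables do not carry over. Pictures are saved under pics/ and viewed, at most 14 in all, crops included, and the job is handed in when it is done.

Besides the shell and the picture viewer there is one more tool, called in YAML: its name, and indented under it one key for each argument. step_arm: Moves the arm, as the interface text tells. Its arguments: {"type":"object","properties":{"increments":{"type":"array"},"force":{"type":"number"}},"required":["increments"]}

```bash
mkdir -p pics; ls; python3 - <<'E'
from station import bot
import cv2,numpy as np
o=bot.get_obs();print({k:np.round(v,3).tolist() for k,v in o.items()}, bot.hold_point_z)
for n in("top","scene","wrist"):
    c=bot.read_camera(n);cv2.imwrite(f"pics/{n}0.png",c["image"][:,:,::-1])
    print(n,np.round(c["camera_matrix"],1).tolist(),np.round(c["R"],3).tolist(),np.round(c["t"],3).tolist())
a=cv2.imread("pics/top0.png");b=cv2.imread("pics/scene0.png")
E
```

```text
pics
{'t': 0.0, 'q': [-1.403, 0.478, 0.022, 1.556, -0.011, 1.109, -0.083], 'joint_vel': [0.001, -0.002, 0.001, -0.001, 0.001, -0.0, 0.0], 'joint_torque': [-0.001, -59.646, 1.608, -28.121, 0.013, 0.009, -0.0], 'eef_pos': [0.184, 0.649, 0.23], 'tool_rot': [-0.0, 0.137, 0.991, -0.001], 'contact_force': [0.143, 0.057, -0.518], 'torque': [-0.007, -0.01, -0.006], 'grasp_force': 0.0, 'gripper_width': 1.004} 0.0187
top [[401.3, 0.0, 249.7], [0.0, 401.3, 189.7], [0.0, 0.0, 1.0]] [[-0.02, -1.0, -0.007], [-0.997, 0.02, -0.071], [0.071, 0.005, -0.997]] [-0.042, 0.53, 1.114]
scene [[385.7, 0.0, 256.1], [0.0, 385.7, 192.2], [0.0, 0.0, 1.0]] [[0.879, 0.477, 0.01], [0.262, -0.465, -0.845], [-0.399, 0.746, -0.534]] [-0.468, -0.095, 1.558]
wrist [[303.9, 0.0, 259.4], [0.0, 303.9, 196.2], [0.0, 0.0, 1.0]] [[0.273, 0.962, -0.002], [0.923, -0.261, 0.282], [0.271, -0.078, -0.96]] [-0.674, -0.036, 0.378]
```

View pics/top0.png

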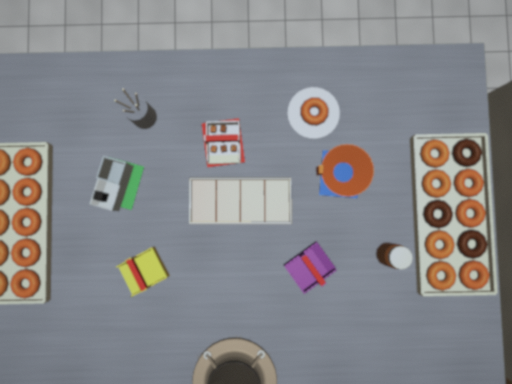

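View pics/scene0.png

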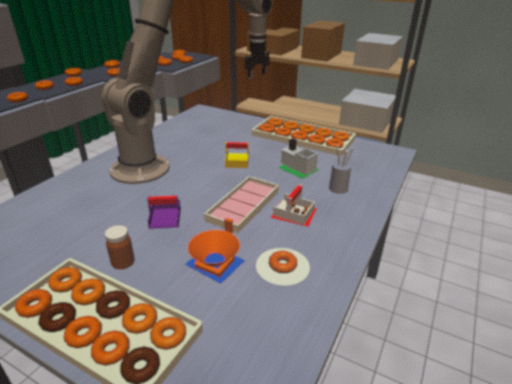

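```bash
cat > h.py <<'E'
import numpy as np,cv2
from station import bot
from scipy.spatial.transform import Rotation as Rn
def cam(n,save=None):
    c=bot.read_camera(n)
    if save: cv2.imwrite(f"pics/{save}.png",c["image"][:,:,::-1])
    return c
def ray(c,uv,z):  # pixel(s) -> world points on plane z
    uv=np.atleast_2d(uv).astype(float);K,R,t=c["camera_matrix"],c["R"],c["t"]
    d=(np.linalg.inv(K)@np.c_[uv,np.ones(len(uv))].T).T@R
    C=-R.T@t
    return C+d*((z-C[2])/d[:,2])[:,None]
def tri(cs,uvs):  # triangulate a point
    A=np.zeros((3,3));b=np.zeros(3)
    for c,uv in zip(cs,uvs):
        C=-c["R"].T@c["t"];d=c["R"].T@np.linalg.inv(c["camera_matrix"])@[*uv,1];d/=np.linalg.norm(d)
        P=np.eye(3)-np.outer(d,d);A+=P;b+=P@C
    return np.linalg.solve(A,b)
def proj(c,X):
    p=(c["camera_matrix"]@(c["R"]@np.atleast_2d(X).T+c["t"].reshape(3,1))).T
    return p[:,:2]/p[:,2:]
def hsv(c): return cv2.cvtColor(c["image"],cv2.COLOR_RGB2HSV)
def blobs(c,lo,hi,amin=30):
    m=cv2.inRange(hsv(c),np.array(lo),np.array(hi))
    n,l,s,ce=cv2.connectedComponentsWithStats(m)
    return [(ce[i],s[i],l==i) for i in range(1,n) if s[i,4]>=amin]
def tool():
    o=bot.get_obs();w,x,y,z=o["tool_rot"]
    return np.array(o["eef_pos"]),Rn.from_quat([x,y,z,w])
def delta(p,R): # shift (mm) and turn (deg) from the pose now
    p0,R0=tool();return np.round(R0.inv().apply(np.array(p)-p0)*1e3,1),np.round((R0.inv()*R).as_rotvec(degrees=True),2)
def down(yaw): # tool pointing down, tool y along world heading yaw (deg)
    a=np.radians(yaw);y=np.array([np.cos(a),np.sin(a),0]);z=np.array([0,0,-1.]);return Rn.from_matrix(np.c_[np.cross(y,z),y,z])
E
python3 - <<'E'
from h import *
a=cv2.imread("pics/top0.png")
l=cv2.resize(a[110:230,80:200],(400,400),interpolation=3)
r=cv2.resize(a[80:200,170:290],(400,400),interpolation=3)
f=cv2.resize(a[120:220,290:390],(400,400),interpolation=3)
cv2.imwrite("pics/z0.png",np.hstack([l,r])[:400])
b=cv2.imread("pics/scene0.png")
cv2.imwrite("pics/z1.png",cv2.resize(b[120:280,180:360],(720,640))[:600])
E
```

```text
(no output)
```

View pics/z0.png

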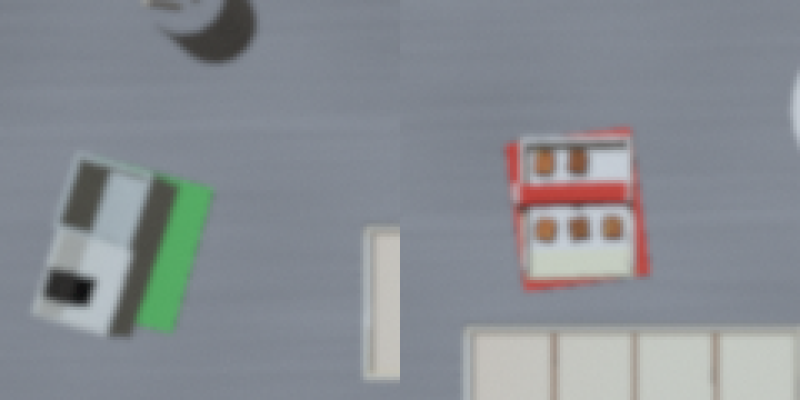

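View pics/z1.png

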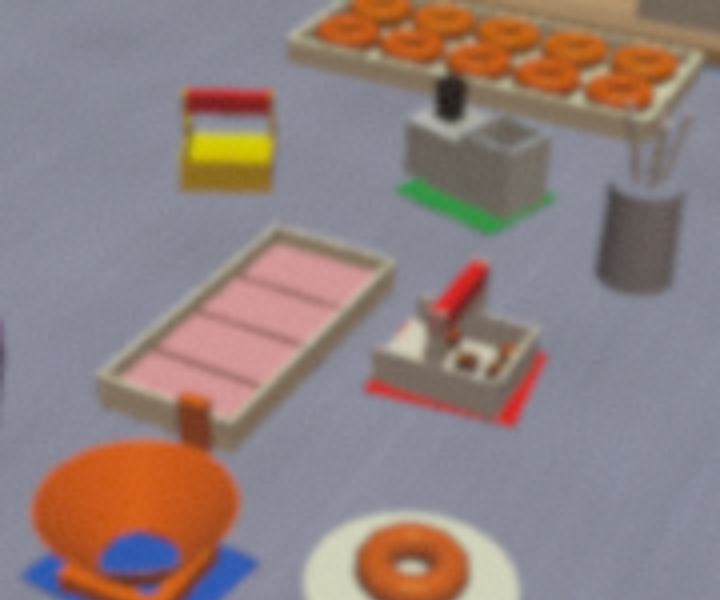

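```bash
python3 - <<'E'
from h import *
T=cam("top");S=cam("scene")
def show(n,c,lo,hi,amin=20):
    for ce,s,m in blobs(c,lo,hi,amin): print(n,np.round(ce,1),s.tolist())
show("red top",T,[0,150,120],[4,255,255]);show("red top2",T,[174,150,100],[179,255,255])
show("black top",T,[0,0,0],[179,255,45],15)
show("green",T,[50,100,60],[75,255,255]);show("blue",T,[105,150,80],[125,255,255])
show("orange top",T,[5,190,80],[14,255,255],40)
show("cream",T,[15,20,150],[40,110,255],300)
show("black scene",S,[0,0,0],[179,255,40],15)
show("red scene",S,[0,190,100],[3,255,255]);show("red scene2",S,[174,150,100],[179,255,255])
show("or scene",S,[5,190,80],[14,255,255],100)
show("pink scene",S,[165,40,100],[179,150,255],100)
for p in [(100.5,196.5),(113,168),(223,141),(320,169),(240,201),(128,186),(346,170)]:
  print(p,np.round(ray(T,p,0.08),3))
print(T["image"][150:154,222],S["image"][220:226,228])
E
```

```text
red top [221.5 137.9] [207, 136, 30, 5, 119]
red top [313.4 270.5] [304, 257, 20, 27, 100]
red top [136.5 274. ] [128, 260, 18, 29, 148]
red top2 [311.7 268.4] [302, 256, 21, 27, 59]
black top [100.8 196.1] [95, 193, 12, 7, 55]
green [132.  186.8] [121, 165, 22, 44, 441]
blue [343.  171.9] [336, 165, 15, 15, 187]
blue [324.4 190.2] [321, 185, 10, 9, 44]
cream [233.8 347.7] [208, 340, 52, 18, 548]
black scene [26.2 34.4] [11, 0, 31, 79, 439]
black scene [39.3 29.1] [28, 0, 24, 69, 237]
black scene [51.6 31.4] [39, 0, 25, 74, 323]
black scene [60.8 15.4] [54, 0, 14, 35, 105]
black scene [74.6 29.5] [66, 0, 19, 68, 233]
black scene [81.4  6.2] [79, 0, 6, 14, 32]
black scene [91.6  8.9] [87, 0, 9, 20, 71]
black scene [102.4   8.9] [100, 0, 6, 20, 36]
black scene [110.6   5.5] [108, 0, 7, 12, 34]
black scene [266.    5.1] [263, 0, 8, 12, 79]
black scene [113.4  22.7] [110, 13, 7, 21, 40]
black scene [141.2  21.4] [136, 20, 11, 4, 15]
black scene [87.1 33.9] [84, 25, 7, 19, 33]
black scene [160.   28.1] [150, 24, 18, 9, 45]
black scene [98.1 40.2] [93, 28, 9, 26, 56]
black scene [67.6 45.5
[... 967 characters left out ...]
327, 132, 22, 14, 172]
or scene [213.4 247.4] [189, 230, 49, 44, 1228]
or scene [282.6 260.7] [271, 252, 25, 19, 274]
or scene [ 76.6 285.2] [49, 268, 55, 36, 990]
or scene [ 33.  302.6] [16, 290, 35, 26, 616]
or scene [153.7 325.1] [123, 304, 62, 44, 1237]
or scene [ 96.2 339.5] [65, 317, 63, 47, 1523]
(100.5, 196.5) [[0.515 0.346 0.08 ]]
(113, 168) [[0.591 0.313 0.08 ]]
(223, 141) [[0.658 0.017 0.08 ]]
(320, 169) [[ 0.577 -0.242  0.08 ]]
(240, 201) [[ 0.495 -0.026  0.08 ]]
(128, 186) [[0.542 0.273 0.08 ]]
(346, 170) [[ 0.573 -0.311  0.08 ]]
[[132 102  82]
 [133 117 111]
 [154 154 157]
 [181 186 192]] [[190  94  31]
 [154  71  29]
 [126  63  33]
 [121  58  36]
 [118  57  32]
 [121  60  36]]
```

```bash
python3 - <<'E'
from h import *
W=cam("wrist");p,R=tool()
C=-W["R"].T@W["t"];print("cam in tool",np.round(R.inv().apply(C-p)*1e3,1), "axes in tool rows",np.round(R.inv().apply(W["R"]),3).tolist())
# move: TCP above shaker, looking; heading -15
for n,pt,yaw in (("shaker",(0.53,0.33,0.32),-15),):
    print(n,delta(pt,down(yaw)))
    c=C-p
E
```

```text
cam in tool [  71.5   -0.3 -141.7] axes in tool rows [[-0.0, 1.0, 0.0], [-0.96, -0.0, -0.282], [-0.282, -0.0, 0.96]]
shaker (array([-420.1, -213. ,  -88.9]), array([-2.00e-02,  3.00e-02,  8.92e+01]))
```

step_arm:
  increments:
    - [[1,-42,-21,-9,0,0,7],[1,-84,-42,-18,0,0,14],[1,-126,-64,-27,0,0,21],[1,-168,-85,-36,0,0,28],[1,-210,-106,-44,0,0,35],[1,-252,-128,-53,0,0,42],[1,-294,-149,-62,0,0,49],[1,-336,-170,-71,0,0,56],[1,-378,-192,-80,0,0,63],[1,-420,-213,-89,0,0,70]]

```text
t: 1.13
eef_pos: [0.4858, 0.3702, 0.3092]
tool_rot: [-0.0, 0.683, 0.731, 0.0]
contact_force: [1.0, 0.5, -1.0]
gripper_width: 1.0
grasp_force: 0.0
```

step_arm:
  increments:
    - [[1,0,0,0,0,0,7],[1,0,0,0,0,0,14],[1,0,0,0,0,0,19],[1,0,0,0,0,0,19],[1,0,0,0,0,0,19]]

```text
t: 1.55
eef_pos: [0.4846, 0.372, 0.3085]
tool_rot: [0.0, 0.791, 0.611, -0.0]
contact_force: [-0.5, -0.8, 0.4]
gripper_width: 1.001
grasp_force: 0.0
```

```bash
python3 - <<'E'
from h import *
o=bot.get_obs();print(o["t"],np.round(o["q"],3),np.round(o["joint_vel"],3));print(delta((0.53,0.33,0.32),down(-15)))
W=cam("wrist");cv2.imwrite("pics/w1.png",cv2.resize(W["image"][:,:,::-1],(800,600)))
np.savez("w1.npz",**W)
E
```

```text
1.55 [-1.108  0.327  0.459  1.646 -0.153  1.205 -0.871] [ 0.003 -0.001 -0.008  0.     0.002  0.001  0.013]
(array([-29.1,  54.6, -11.5]), array([-0.  ,  0.01,  0.37]))
```

View pics/w1.png

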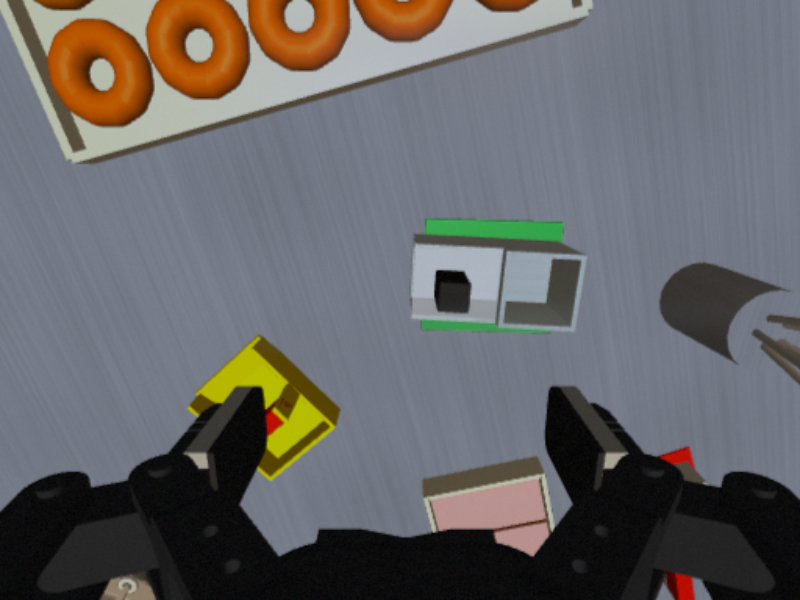

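```bash
cat >> h.py <<'E'
def mrect(c,lo,hi,z,box=None): # colour mask cast to plane, min-area rectangle: centre, size, angle of long side
    m=cv2.inRange(hsv(c),np.array(lo),np.array(hi))
    if box: k=np.zeros_like(m);x0,y0,x1,y1=box;k[y0:y1,x0:x1]=1;m*=k
    n,l,s,_=cv2.connectedComponentsWithStats(m)
    ok=np.isin(l,[i for i in range(1,n) if s[i,4]>=25]);v,u=np.nonzero(ok)
    P=ray(c,np.c_[u,v],z)[:,:2]*1e3
    (cx,cy),(w,h),a=cv2.minAreaRect(P.astype(np.float32))
    return np.round([cx,cy,w,h,a],1)
def sub(c,uv,w=3):
    g=cv2.cvtColor(c["image"],cv2.COLOR_RGB2GRAY);p=np.array(uv,np.float32).reshape(-1,1,2)
    return cv2.cornerSubPix(g,p,(w,w),(-1,-1),(3,30,.01)).reshape(-1,2)
GREEN=([50,100,40],[75,255,255]);BLUE=([105,150,60],[125,255,255]);
E
python3 - <<'E'
from h import *
W=dict(np.load("w1.npz"))
print("mat",mrect(W,*GREEN,.003))
u=np.array([(503,250),(585,256),(577,329),(499,325)])*.64
s=sub(W,u);print(s-u)
for q in(u,s):
  P=ray(W,q,.079)[:,:2]*1e3;print(P.round(1).tolist(),cv2.minAreaRect(P.astype(np.float32)))
m=cv2.inRange(hsv(W),np.array([0,0,0]),np.array([179,255,60]));n,l,st,ce=cv2.connectedComponentsWithStats(m)
for i in range(n):
  if 20<st[i,4]<900: print(st[i],ce[i], ray(W,ce[i],.111)[0].round(4))
print(delta((0.55,0.30,0.30),down(-13)))
E
```

```text
mat [555.6 322.2 109.2 129.   73.8]
[[ 4.64674072e-01 -4.03091431e-01]
 [-6.10351566e-06 -3.66210938e-06]
 [-1.22070315e-06 -2.44140625e-06]
 [-1.73039185e+00 -8.78448486e-01]]
[[561.2, 361.0], [623.0, 340.0], [607.4, 281.0], [545.8, 300.7]] ((584.3185424804688, 320.9952697753906), (62.17002868652344, 68.40662384033203), 72.28575134277344)
[[561.8, 361.4], [623.0, 340.0], [607.4, 281.0], [543.8, 302.4]] ((584.6441650390625, 321.16827392578125), (61.610408782958984, 68.88001251220703), 71.37472534179688)
[278 173  23  27 539] [288.74953618 186.0296846 ] [0.5132 0.3479 0.111 ]
(array([-53.2,  81.5,   8.5]), array([-0.01,  0.  , -1.61]))
```

step_arm:
  increments:
    - [[1,-20,30,3,0,0,-1],[1,-40,60,6,0,0,-1],[1,-53,80,8,0,0,-1],[1,-53,80,8,0,0,-1],[1,-53,80,8,0,0,-1]]

```text
t: 2.02
eef_pos: [0.5494, 0.2985, 0.3005]
tool_rot: [0.0, 0.787, 0.616, -0.0]
contact_force: [-0.9, 0.4, -0.6]
gripper_width: 1.001
grasp_force: 0.0
```

```bash
python3 - <<'E'
from h import *
W=cam("wrist");cv2.imwrite("pics/w2.png",cv2.resize(W["image"][:280,100:400,::-1],None,fx=2,fy=2,interpolation=2))
np.savez("w2.npz",**W);print(tool()[0])
print("mat",mrect(W,*GREEN,.003))
E
```

```text
[0.54840926 0.30037153 0.30046541]
mat [555.9 321.9 109.4 128.5  73.8]
```

View pics/w2.png

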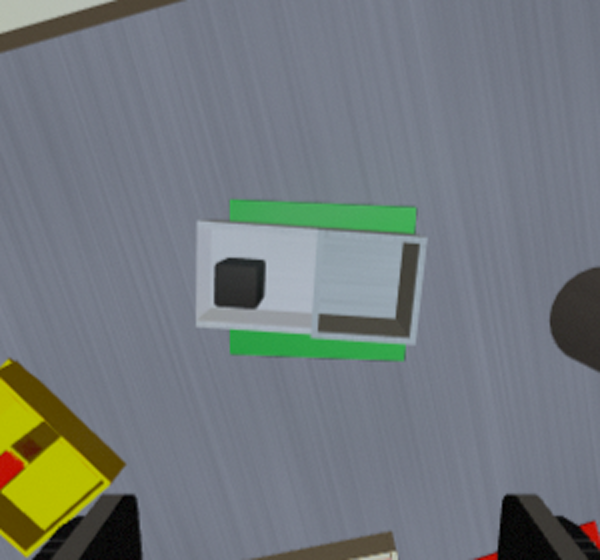

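```bash
python3 - <<'E'
from h import *
A=dict(np.load("w1.npz"));B=dict(np.load("w2.npz"))
ua=np.array([(503,250),(585,256),(577,329),(499,325)])*.64
ub=np.array([(317,232),(427,238),(414,344),(310,337)])*.5+[100,0]
for a,b in zip(ua,ub): print("corner",tri([A,B],[a,b]).round(4))
P=ray(B,ub,.079)[:,:2]*1e3;print(P.round(1).tolist(),P.mean(0))
print("post",tri([A,B],[(290.5,186),(218.5,142.5)]).round(4),ray(B,(218.5,142.5),.111).round(4))
x=P[1]-P[0]+P[2]-P[3];y=P[0]-P[3]+P[1]-P[2];print(np.degrees(np.arctan2(x[1],x[0])),np.degrees(np.arctan2(-y[0],y[1])))
# spout top corners at (196,221),(196,327)
print(ray(B,np.array([(196,221),(196,327)])*.5+[100,0],.064)*1e3)
print(delta((0.575,-0.21,0.25),down(90)))
E
```

```text
corner [0.5632 0.358  0.0656]
corner [0.6246 0.3391 0.0748]
corner [0.605  0.2822 0.0842]
corner [0.545  0.3003 0.08  ]
[[563.2, 358.3], [624.3, 339.7], [604.6, 280.0], [544.2, 299.5]] [584.07145468 319.3557569 ]
post [0.5144 0.343  0.0995] [[0.5149 0.3426 0.111 ]]
-17.362895402992685 -18.07432003136441
[[494.18822139 381.46501408  64.        ]
 [475.21614139 320.04286654  64.        ]]
(array([-489.5,  147.1,   50.2]), array([-1.0000e-02, -4.0000e-02, -1.0374e+02]))
```

step_arm:
  increments:
    - [[1,-35,10,2,0,0,-7],[1,-70,20,4,0,0,-14],[1,-105,30,6,0,0,-21],[1,-140,40,8,0,0,-28],[1,-175,50,10,0,0,-35],[1,-210,60,12,0,0,-42],[1,-245,74,14,0,0,-49],[1,-280,84,18,0,0,-56],[1,-315,94,20,0,0,-63],[1,-350,104,24,0,0,-70]]

```text
t: 2.9
eef_pos: [0.5662, -0.0611, 0.2772]
tool_rot: [0.0, 0.295, 0.956, 0.001]
contact_force: [0.2, 0.4, 0.9]
gripper_width: 0.999
grasp_force: 0.0
```

```bash
python3 - <<'E'
from h import *
print(delta((0.57,-0.23,0.25),down(90)),bot.get_obs()["t"])
E
```

```text
(array([ -98.3, -137.4,   27. ]), array([ 7.00e-02,  3.00e-02, -3.43e+01])) 2.9
```

step_arm:
  increments:
    - [[1,-20,-28,5,0,0,-7],[1,-40,-56,10,0,0,-14],[1,-60,-84,15,0,0,-21],[1,-80,-112,22,0,0,-28],[1,-98,-137,27,0,0,-34.3],[1,-98,-137,27,0,0,-34.3],[1,-98,-137,27,0,0,-34.3],[1,-98,-137,27,0,0,-34.3]]

```text
t: 3.57
eef_pos: [0.5687, -0.228, 0.2498]
tool_rot: [0.0, 0.004, 1.0, 0.001]
contact_force: [0.3, -0.0, -0.3]
gripper_width: 1.0
grasp_force: 0.0
```

```bash
python3 - <<'E'
from h import *
W=cam("wrist","w3");np.savez("w3.npz",**W);print(delta((0.57,-0.23,0.25),down(90)))
E
```

```text
(array([-1.1, -2.6, -0.1]), array([ 0.08,  0.02, -0.43]))
```

View pics/w3.png

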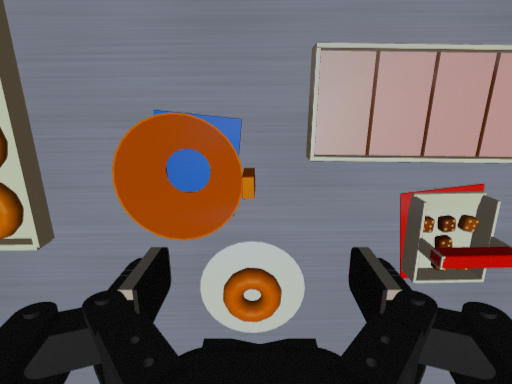

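```bash
python3 - <<'E'
from h import *
W=dict(np.load("w3.npz"));T=cam("top")
def fun(c,z,box):
    m=cv2.inRange(hsv(c),np.array([3,170,60]),np.array([17,255,255]));k=np.zeros_like(m);x0,y0,x1,y1=box;k[y0:y1,x0:x1]=m[y0:y1,x0:x1]
    cs,_=cv2.findContours(k,0,1);return ray(c,max(cs,key=len).reshape(-1,2),z)[:,:2]*1e3
for n,c,b in(("w",W,(100,100,243,245)),("t",T,(323,140,380,200))):
    P=fun(c,.069,b);h=cv2.convexHull(P.astype(np.float32));print(n,cv2.fitEllipse(h),cv2.minEnclosingCircle(h))
hs=hsv(W);print(hs[176:202:3,240:258:2,2]);print(hs[176:202:3,240:258:2,0])
print("tab",ray(W,[(248,176)],.108),ray(W,[(249,190)],.108))
for ce,s,m in blobs(T,[3,150,60],[17,255,255],3):
    if abs(ce[0]-320)<35 and abs(ce[1]-170)<30: print(ce,s)
print(T["image"][164:175,314:328,0])
print("mat",mrect(W,*BLUE,.003,(140,100,250,230)),mrect(T,*BLUE,.003))
E
```

```text
w ((572.4189453125, -317.1513366699219), (140.7499237060547, 141.61756896972656), 157.88198852539062) ((572.1969604492188, -316.6041564941406), 71.32430267333984)Traceback (most recent call last):
  File "<stdin>", line 7, in <module>
  File "<stdin>", line 5, in fun
ValueError: max() iterable argument is empty
```

```bash
python3 - <<'E'
from h import *
W=dict(np.load("w3.npz"))
hs=hsv(W);print(hs[164:204:2,238:260:2,2])
print("mat",mrect(W,*BLUE,.003,(140,100,250,230)))
for uv in [(243,168),(255,168),(249,169),(255,198)]: print(uv,ray(W,uv,.108).round(4))
z=ray(W,(249,170),.108)[0]
E
```

```text
[[163 181 132 133 130 130 131 131 131 131 132]
 [161 184 135 134 134 133 133 134 132 132 134]
 [161 185 125  90  84  83  85  84  94 133 133]
 [162 176 146  76  78  76  78  76  83 136 135]
 [162 166 159  76  76  77  77  76  80 133 134]
 [162 164 141  77  75  78  76  79  79 137 136]
 [162 164 100  97  99 102 112 113  75 134 134]
 [161 157 181 184 186 185 184 184  63 133 133]
 [163 163 179 183 183 185 184 183  60 133 133]
 [161 164 179 183 183 185 184 183  65 134 134]
 [161 165 177 184 184 185 184 183  93 135 134]
 [163 165 179 184 184 185 184 183  95 131 132]
 [162 164 179 183 184 184 183 183  98 135 135]
 [162 166 172 183 183 184 184 185 104 132 133]
 [163 170 166 183 184 185 183 184 118 135 135]
 [162 183 145 184 183 183 184 183 131 136 135]
 [163 180 129 185 183 182 184 182 147 134 135]
 [167 173 120 160 165 166 165 165 125 133 133]
 [183 129 135 136 135 135 135 136 136 135 133]
 [180 135 135 134 134 135 133 135 133 135 133]]
mat [ 554.7 -309.5  108.7  100.1   83.6]
(243, 168) [[ 0.5524 -0.2434  0.108 ]]
(255, 168) [[ 0.5525 -0.232   0.108 ]]
(249, 169) [[ 0.5534 -0.2377  0.108 ]]
(255, 198) [[ 0.5822 -0.2324  0.108 ]]
```

```bash
python3 - <<'E'
from h import *
W=dict(np.load("w3.npz"))
t=ray(W,(247.8,187.6),.108)[0];print(t)
d=t[:2]-[.5724,-.317];print(np.hypot(*d),np.degrees(np.arctan2(-d[0],d[1])))
y=np.degrees(np.arctan2(-d[0],d[1]))
print(y,"hover",delta((t[0],t[1],.16),down(90+y)))
E
```

```text
[ 0.57165503 -0.23920893  0.108     ]
0.0777946410783748 0.5486773412519773
0.5486773412519773 hover (array([ -2.8, -11.9,  90. ]), array([ 0.07,  0.03, -0.96]))
```

step_arm:
  increments:
    - [[1,-1,-4,30,0,0,-1],[1,-2,-8,60,0,0,-1],[1,-3,-12,88,0,0,-1],[1,-3,-12,90,0,0,-1],[1,-3,-12,90,0,0,-1]]

```text
t: 4.08
eef_pos: [0.5704, -0.2402, 0.1589]
tool_rot: [-0.002, -0.004, 1.0, 0.001]
contact_force: [1.0, -0.6, 0.5]
gripper_width: 0.998
grasp_force: 0.0
```

```bash
python3 - <<'E'
from h import *
W=cam("wrist","w4");np.savez("w4.npz",**W)
p=proj(W,[.5717,-.2392,.108])[0];print(p,tool()[0])
v=hsv(W)[:,:,2];x,y=p.astype(int);print(v[y-40:y+44:4,x-24:x+28:4])
print(delta((.5717,-.2392,.077),down(90.5)))
E
```

```text
[261.10375031 219.56289361] [ 0.57155285 -0.24092473  0.16058695]
[[167 168 168 128 135 136 134 136 134 136 134 134 136]
 [168 167 165 186 137 135 135 136 135 134 136 136 135]
 [168 167 167 191 138 112 113 113 139 139 139 141 139]
 [168 165 167 190  96  79  79  81 140 141 141 139 140]
 [168 166 167 182  85  82  81  81 117 136 137 138 136]
 [168 168 166 170  79  83  84  83 100 137 136 137 135]
 [166 169 167 169  82  84  84  86  91 137 139 137 137]
 [166 166 166 169 181 185 186 186 169 134 132 133 132]
 [165 165 165 176 181 186 184 183 168 136 135 136 136]
 [166 166 166 186 180 186 186 186 169 137 138 136 135]
 [166 166 166 189 182 187 186 188 168 138 139 137 138]
 [167 166 167 183 183 187 188 188 170 140 138 138 141]
 [166 167 170 139 184 189 189 188 171 140 140 138 138]
 [167 167 191 139 183 189 191 190 172 138 137 138 137]
 [166 168 180 143 136 130 132 134 141 142 142 142 142]
 [167 183 137 139 138 138 137 138 138 138 138 138 139]
 [168 164 144 142 144 142 142 141 143 141 141 141 141]
 [189 137 137 137 139 138 136 138 140 140 137 138 140]
 [139 138 139 138 140 139 137 137 136 138 137 138 139]
 [142 143 141 143 143 142 143 142 143 142 141 142 142]
 [141 141 141 142 142 143 142 143 143 141 143 143 142]]
(array([-0.2,  1.7, 83.6]), array([ 0.02,  0.01, -0.01]))
```

step_arm:
  increments:
    - [[1,0,1.7,30,0,0,0],[1,0,1.7,60,0,0,0],[1,0,1.7,82,0,0,0],[1,0,1.7,83.5,0,0,0],[1,0,1.7,83.5,0,0,0]]

```text
t: 4.55
eef_pos: [0.5717, -0.24, 0.0775]
tool_rot: [0.0, -0.004, 1.0, 0.0]
contact_force: [0.8, -0.5, 0.6]
gripper_width: 0.998
grasp_force: 0.0
```

step_arm:
  increments:
    - [[-0.7,0,0,0,0,0,0],[-0.8,0,0,0,0,0,0],[-0.9,0,0,0,0,0,0],[-1,0,0,0,0,0,0],[-1,0,0,0,0,0,0],[-1,0,0,0,0,0,0],[-1,0,0,0,0,0,0],[-1,0,0,0,0,0,0]]
  force: 60

```text
t: 5.22
eef_pos: [0.5711, -0.2405, 0.0769]
tool_rot: [0.0, -0.004, 1.0, 0.0]
contact_force: [-0.7, 2.1, 5.5]
gripper_width: 0.129
grasp_force: 59.1
```

step_arm:
  increments:
    - [[-1,0,0,-15,0,0,0],[-1,0,0,-40,0,0,0],[-1,0,0,-70,0,0,0],[-1,0,0,-100,0,0,0],[-1,0,0,-130,0,0,0],[-1,0,0,-150,0,0,0],[-1,0,0,-150,0,0,0],[-1,0,0,-150,0,0,0]]

```text
t: 5.88
eef_pos: [0.5712, -0.2407, 0.227]
tool_rot: [0.001, -0.003, 1.0, -0.0]
contact_force: [0.5, -0.8, -1.7]
gripper_width: 0.133
grasp_force: 58.7
```

```bash
python3 - <<'E'
from h import *
W=cam("wrist");S=cam("scene");cv2.imwrite("pics/v5.png",np.hstack([cv2.resize(W["image"],(400,300)),cv2.resize(S["image"][60:300,100:420],(400,300))])[:,:,::-1])
np.savez("w5.npz",**W);print("blue",mrect(W,*BLUE,.003))
# funnel target: tab TCP above hopper
y=-17.5;c=np.array([.5844,.320]);a=np.radians(y)
print(delta((*(c+.0775*np.array([-np.sin(a),np.cos(a)])),.23),down(90+y)))
E
```

```text
blue [ 568.5 -311.2  108.8  128.3   83.8]
(array([-42.2, 633.6,  -4.8]), array([ 0.03, -0.15, 17.9 ]))
```

View pics/v5.png

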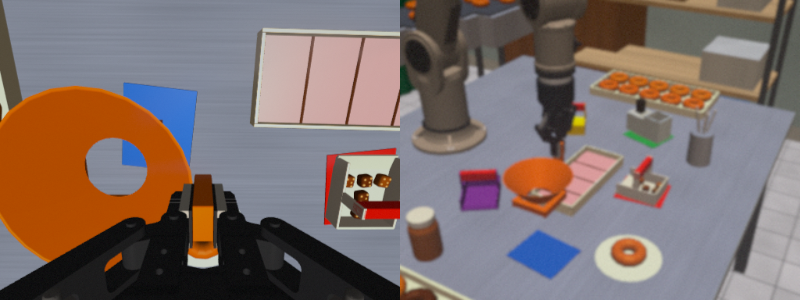

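step_arm:
  increments:
    - [[-1,-1,15,-5,0,0,1],[-1,-3,40,-10,0,0,2],[-1,-5,70,-20,0,0,3],[-1,-7,100,-25,0,0,4],[-1,-9,130,-25,0,0,5],[-1,-11,160,-25,0,0,6],[-1,-14,195,-25,0,0,7],[-1,-16,230,-25,0,0,8],[-1,-18,265,-25,0,0,9],[-1,-20,300,-25,0,0,9]]

```text
t: 6.82
eef_pos: [0.5875, 0.0612, 0.2493]
tool_rot: [-0.002, 0.075, 0.997, -0.001]
contact_force: [0.8, 0.4, -1.1]
gripper_width: 0.134
grasp_force: 58.7
```

```bash
python3 - <<'E'
from h import *
y=-17.5;c=np.array([.5844,.320]);a=np.radians(y)
print(delta((*(c+.0775*np.array([-np.sin(a),np.cos(a)])),.23),down(90+y)))
E
```

```text
(array([ 30.1, 332. ,  19. ]), array([-0.09, -0.18,  8.85]))
```

step_arm:
  increments:
    - [[-1,3,35,0,0,0,1],[-1,6,70,0,0,0,2],[-1,9,105,0,0,0,3],[-1,12,140,0,0,0,4],[-1,15,175,0,0,0,5],[-1,18,210,0,0,0,6],[-1,21,245,0,0,0,7],[-1,24,275,0,0,0,8],[-1,27,300,5,0,0,8.8],[-1,30,318,10,0,0,8.8]]

```text
t: 7.65
eef_pos: [0.6052, 0.3817, 0.2386]
tool_rot: [-0.001, 0.15, 0.989, -0.001]
contact_force: [-1.3, -0.2, -1.0]
gripper_width: 0.133
grasp_force: 58.7
```

step_arm:
  increments:
    - [[-1,0,8,0,0,0,0],[-1,0,13,4,0,0,0],[-1,0,13,9,0,0,0],[-1,0,13,9,0,0,0],[-1,0,13,9,0,0,0]]

```text
t: 8.07
eef_pos: [0.6112, 0.3884, 0.232]
tool_rot: [-0.0, 0.153, 0.988, -0.001]
contact_force: [0.1, -0.6, -1.3]
gripper_width: 0.127
grasp_force: 58.7
```

```bash
python3 - <<'E'
from h import *
y=-17.5;c=np.array([.5844,.320]);a=np.radians(y)
print(delta((*(c+.0775*np.array([-np.sin(a),np.cos(a)])),.23),down(90+y)))
W=cam("wrist");np.savez("w6.npz",**W)
cv2.imwrite("pics/v6.png",cv2.resize(W["image"],(640,480))[:,:,::-1])
# rim of funnel: ellipse fit at height
m=cv2.inRange(hsv(W),np.array([3,170,60]),np.array([17,255,255]));cs,_=cv2.findContours(m,0,1);k=max(cs,key=cv2.contourArea);print(cv2.boundingRect(k))
E
```

```text
(array([5. , 4.2, 2. ]), array([-0.09,  0.  , -0.06]))
(0, 110, 246, 227)
```

View pics/v6.png

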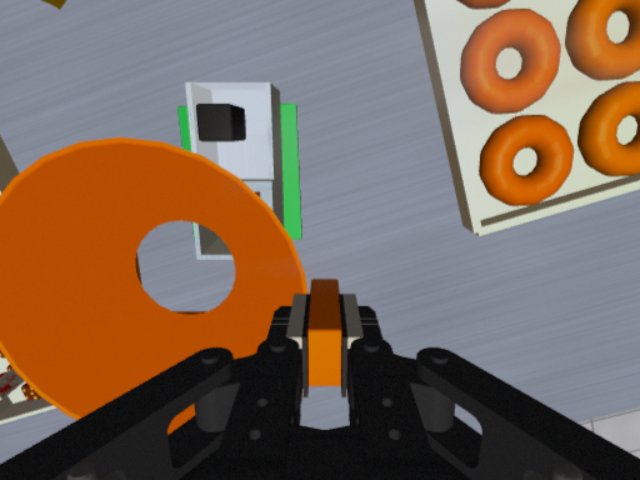

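```bash
python3 - <<'E'
from h import *
W=dict(np.load("w6.npz"));p,R=tool()
for z in (5,54,62): print(z,proj(W,p+R.apply(np.array([0,-77.5,z])/1e3))*1.25)
# rim points predicted
for a in range(0,360,45):
    t=np.radians(a);print(a,(proj(W,p+R.apply(np.array([72*np.cos(t),-77.5+72*np.sin(t),8])/1e3))*1.25).round(0))
for z in(.12,.11,.1,.085): print(z,delta((.6079,.3939,z),down(72.5)))
E
```

```text
5 [[142.41362714 310.05022955]]
54 [[183.65969197 270.17011634]]
62 [[188.68289827 265.31326425]]
0 [[120. 132.]]
45 [[258. 188.]]
90 [[313. 307.]]
135 [[269. 406.]]
180 [[165. 443.]]
225 [[ 51. 406.]]
270 [[-22. 307.]]
315 [[ -1. 189.]]
0.12 (array([  4.8,   3.9, 112.5]), array([-0.04,  0.02, -0.04]))
0.11 (array([  4.8,   3.9, 122.5]), array([-0.04,  0.02, -0.04]))
0.1 (array([  4.8,   3.9, 132.5]), array([-0.04,  0.02, -0.04]))
0.085 (array([  4.8,   3.9, 147.5]), array([-0.04,  0.02, -0.04]))
```

step_arm:
  increments:
    - [[-1,5,4,15,0,0,0],[-1,5,4,35,0,0,0],[-1,5,4,55,0,0,0],[-1,5,4,67,0,0,0],[-1,5,4,70,0,0,0],[-1,5,4,74,0,0,0],[-1,5,4,78,0,0,0],[-1,5,4,82,0,0,0],[-1,5,4,82,0,0,0]]

```text
t: 8.87
eef_pos: [0.607, 0.3962, 0.1504]
tool_rot: [0.0, 0.151, 0.988, 0.0]
contact_force: [0.2, 0.3, -1.8]
gripper_width: 0.126
grasp_force: 58.7
```

```bash
python3 - <<'E'
from h import *
W=cam("wrist","v7");S=cam("scene");cv2.imwrite("pics/v7.png",np.hstack([cv2.resize(W["image"],(400,300)),cv2.resize(S["image"][110:230,220:380],(400,300))])[:,:,::-1])
print(delta((.6079,.3939,.141),down(72.5)))
E
```

```text
(array([-1.4, -2.1,  9.8]), array([0.03, 0.02, 0.1 ]))
```

View pics/v7.png

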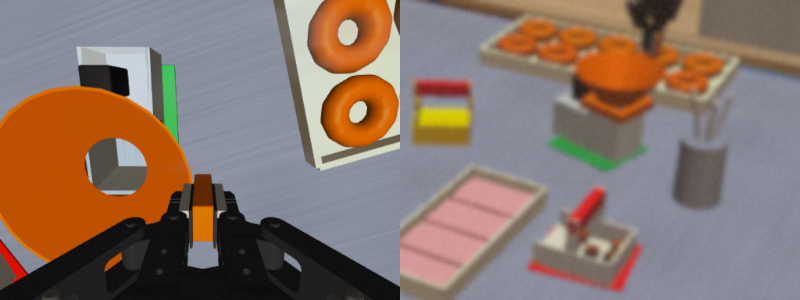

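step_arm:
  increments:
    - [[-1,0,-1,3,0,0,0],[-1,0,-2,6,0,0,0],[-1,0,-2,8,0,0,0],[-1,0,-2,10,0,0,0],[-1,0,-2,10,0,0,0]]

```text
t: 9.38
eef_pos: [0.6065, 0.3944, 0.1409]
tool_rot: [0.0, 0.151, 0.988, 0.0]
contact_force: [-0.6, 0.1, 3.0]
gripper_width: 0.129
grasp_force: 59.3
```

step_arm:
  increments:
    - [[-1,0,0,1,0,0,0],[-1,0,0,1,0,0,0]]

```text
t: 9.55
eef_pos: [0.6067, 0.3948, 0.1407]
tool_rot: [0.0, 0.151, 0.988, 0.0]
contact_force: [-1.9, -0.4, 7.5]
gripper_width: 0.134
grasp_force: 60.0
```

step_arm:
  increments:
    - [[-0.7,0,0,-1,0,0,0],[-0.4,0,0,-1,0,0,0],[-0.2,0,0,-1,0,0,0],[-0.2,0,0,-1,0,0,0],[-0.2,0,0,-20,0,0,0],[-0.2,0,0,-50,0,0,0],[-0.2,0,0,-90,0,0,0],[0,0,0,-120,0,0,0],[0,0,0,-120,0,0,0]]

```text
t: 10.3
eef_pos: [0.6097, 0.3959, 0.2675]
tool_rot: [0.004, 0.151, 0.988, 0.004]
contact_force: [0.9, 0.9, 0.7]
gripper_width: 0.501
grasp_force: 0.0
```

```bash
python3 - <<'E'
from h import *
W=cam("wrist");S=cam("scene");cv2.imwrite("pics/v8.png",np.hstack([cv2.resize(W["image"],(400,300)),cv2.resize(S["image"][110:230,220:380],(400,300))])[:,:,::-1])
np.savez("w8.npz",**W)
m=cv2.inRange(hsv(W),np.array([3,170,60]),np.array([17,255,255]));n,l,s,ce=cv2.connectedComponentsWithStats(m);print(s[1:][s[1:,4]>200],ce[1:][s[1:,4]>200])
# Scoop hover from (0.64,0.02)
print(delta((.64,.02,.27),down(0)),bot.get_obs()["q"])
E
```

```text
[[  338     0    60    15   646]
 [  432     0    69    69  3578]
 [  356    20    64    74  3071]
 [  435    72    72    67  3415]
 [  365    96    66    65  3041]
 [   96   104   167   149 15933]] [[367.37151703   5.52786378]
 [464.7685858   31.92397988]
 [387.90849886  56.57082384]
 [470.74670571 105.01727672]
 [397.48536666 127.62808287]
 [172.01826398 178.59417561]]
(array([-143.4, -347.7,   -9.6]), array([ 2.100e-01, -1.000e-02,  7.259e+01])) [-0.82839786  0.54574217  0.25864174  1.40272756 -0.14270682  1.20798574
  0.71151103]
```

View pics/v8.png

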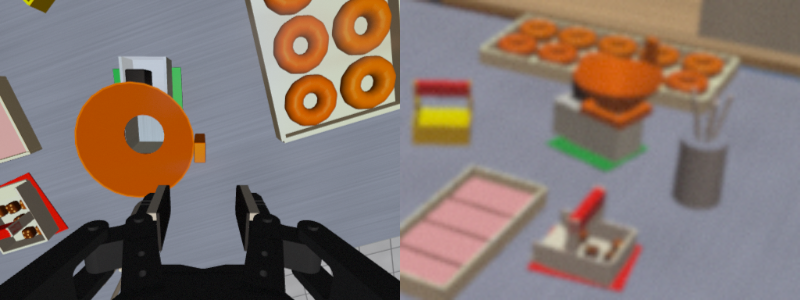

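step_arm:
  increments:
    - [[0,-14,-34,-2,0,0,7],[0,-28,-68,-4,0,0,14],[0,-42,-102,-6,0,0,21],[0,-56,-136,-8,0,0,28],[0,-70,-170,-9,0,0,35],[0,-84,-204,-9,0,0,42],[0,-98,-238,-9,0,0,49],[0,-112,-272,-9,0,0,56],[0,-126,-310,-9,0,0,63],[0,-143,-348,-9,0,0,70]]

```text
t: 11.23
eef_pos: [0.6374, 0.0184, 0.2666]
tool_rot: [-0.001, 0.693, 0.721, -0.001]
contact_force: [1.7, 0.3, -0.2]
gripper_width: 0.498
grasp_force: 0.0
```

```bash
python3 - <<'E'
from h import *
print(delta((.64,.02,.27),down(0)))
E
```

```text
(array([ 1.5,  2.6, -3.4]), array([-0.17, -0.  ,  2.31]))
```

```bash
python3 - <<'E'
from h import *
W=cam("wrist");np.savez("w9.npz",**W);print(tool()[0])
h=hsv(W);m=((h[:,:,0]<4)|(h[:,:,0]>174))&(h[:,:,1]>150)&(h[:,:,2]>60);m=m.astype(np.uint8)*255
n,l,s,ce=cv2.connectedComponentsWithStats(m);print(s[1:][s[1:,4]>20])
u,c=np.unique((h[:,:,2][m>0]//10)*10,return_counts=True);print(u,c)
P=proj(W,[.658,.017,.089])[0];print(P)
cv2.imwrite("pics/v9.png",cv2.resize(W["image"][60:310,130:400,::-1],None,fx=2.4,fy=2.4,interpolation=2))
E
```

```text
[0.63760388 0.00614977 0.26746062]
[[ 240  118   91   12  635]
 [ 232  125    6   44  154]
 [ 276  138   19   77 1131]
 [ 326  158    5   39  103]
 [   0  316   26   31  377]]
[ 60  70  80  90 100 110 120 130 140 150 160 170 180 190] [   3   46   41   18   14   11   12   13   27   33  116  276 1690  100]
[278.93290806 178.17156759]
```

View pics/v9.png

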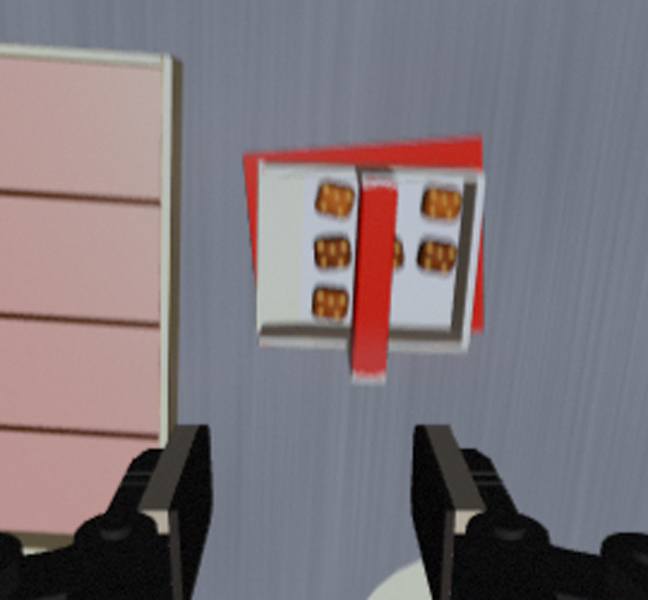

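```bash
python3 - <<'E'
from h import *
for k in (0,1):
    if k: W=cam("wrist")
    else: W=dict(np.load("w9.npz"))
    np.savez("w9b.npz",**W)
    h=hsv(W);m=(((h[:,:,0]<4)|(h[:,:,0]>174))&(h[:,:,1]>150)&(h[:,:,2]>120)).astype(np.uint8)
    n,l,s,ce=cv2.connectedComponentsWithStats(m)
    i=1+np.argmax(s[1:,3]*(s[1:,4]>600)*(s[1:,3]>s[1:,2]));v,u=np.nonzero(l==i)
    P=ray(W,np.c_[u,v],.089)[:,:2]*1e3;print(s[i],cv2.minAreaRect(P.astype(np.float32)),P.mean(0))
    print(tri([W,dict(np.load("w9.npz"))],[ce[i],ce[i]]) if 0 else "")
    # all mat pixels
    b=(l>0)&(l!=i);v,u=np.nonzero(b);P=ray(W,np.c_[u,v],.003)[:,:2]*1e3;P=P[(abs(P[:,0]-660)<110)&(abs(P[:,1]-10)<100)];print("mat",cv2.minAreaRect(P.astype(np.float32)))
    # scoop rim corners px from crop (first image)
    if not k:
        c=np.array([(258,160),(484,174),(466,349),(259,345)])/2.4+[130,60];Q=ray(W,c,.039)[:,:2]*1e3;print(Q.round(1).tolist(),Q.mean(0))
print(tool()[0],bot.get_obs()["t"])
E
```

```text
[ 277  138   18   77 1062] ((664.8949584960938, 18.218582153320312), (15.265495300292969, 83.84548950195312), 0.3547828197479248) [664.79789627  19.47051967]

mat ((667.1339721679688, 20.86655044555664), (128.36358642578125, 105.83960723876953), 6.037879943847656)
[[608.8, 66.2], [721.2, 63.9], [721.4, -27.6], [611.2, -29.9]] [665.64225486  18.14050208]
[ 278  121   16   81 1128] ((664.5862426757812, 20.236331939697266), (15.07997989654541, 85.95980072021484), 0.7019516229629517) [664.56795609  21.39153967]

mat ((667.2947387695312, 22.355594635009766), (129.0027618408203, 108.0964126586914), 6.669059753417969)
[0.63768683 0.00935014 0.26751274] 11.3333
```

```bash
python3 - <<'E'
from h import *
print(delta((.6647,.0195,.18),down(.5)))
E
```

```text
(array([ 9.8, 27.4, 87.4]), array([-0.09,  0.31,  1.19]))
```

step_arm:
  increments:
    - [[0.2,0,10,30,0,0,1],[0.2,0,20,60,0,0,1],[0.2,0,27,87,0,0,1],[0.2,0,27,87,0,0,1],[0.2,0,27,87,0,0,1],[0.2,0,27,87,0,0,1]]

```text
t: 11.83
eef_pos: [0.6657, 0.0204, 0.1819]
tool_rot: [0.0, 0.697, 0.717, -0.0]
contact_force: [-1.2, -0.2, 0.3]
gripper_width: 0.603
grasp_force: 0.0
```

```bash
cat >> h.py <<'E'
def bar(W,z=.089):
    h=hsv(W);m=(((h[:,:,0]<4)|(h[:,:,0]>174))&(h[:,:,1]>150)&(h[:,:,2]>120)).astype(np.uint8)
    n,l,s,ce=cv2.connectedComponentsWithStats(m)
    i=1+np.argmax(s[1:,3]*(s[1:,4]>600)*(s[1:,3]>s[1:,2]));v,u=np.nonzero(l==i)
    P=ray(W,np.c_[u,v],z)[:,:2]*1e3;return cv2.minAreaRect(P.astype(np.float32)),ce[i]
E
python3 - <<'E'
from h import *
for i in range(2):
    W=cam("wrist");b,ce=bar(W);print(tool()[0],b,ce,np.round(tri([W,dict(np.load("w9.npz"))],[ce,bar(dict(np.load("w9.npz")))[1]]),4))
print(delta((.6647,.0195,.058),down(.5)))
E
```

```text
[0.6662177  0.02045413 0.1827783 ] ((664.8768310546875, 20.39631462097168), (15.204862594604492, 88.39340209960938), 0.703548014163971) [258.34018499 195.69064748] [0.6656 0.0171 0.0713]
[0.66639012 0.02051039 0.18314702] ((664.8470458984375, 20.553770065307617), (15.221394538879395, 87.97185516357422), 0.6844638586044312) [257.6106383  195.77234043] [0.6656 0.0173 0.0728]
(array([ -1. ,  -2. , 125.1]), array([ 0.14, -0.01,  1.09]))
```

step_arm:
  increments:
    - [[0.2,0,-2,35,0,0,1],[0.2,0,-2,70,0,0,1],[0.2,0,-2,105,0,0,1],[0.2,0,-2,124,0,0,1],[0.2,0,-2,125,0,0,1],[0.2,0,-2,125,0,0,1]]

```text
t: 12.43
eef_pos: [0.6639, 0.0207, 0.0571]
tool_rot: [0.0, 0.703, 0.711, 0.0]
contact_force: [0.3, 0.6, 0.4]
gripper_width: 0.602
grasp_force: 0.0
```

step_arm:
  increments:
    - [[-0.5,0,0,0,0,0,0],[-0.7,0,0,0,0,0,0],[-0.9,0,0,0,0,0,0],[-1,0,0,0,0,0,0],[-1,0,0,0,0,0,0],[-1,0,0,0,0,0,0]]
  force: 90

```text
t: 12.93
eef_pos: [0.6652, 0.0207, 0.0588]
tool_rot: [0.001, 0.703, 0.711, 0.001]
contact_force: [-0.8, -0.2, 6.9]
gripper_width: 0.17
grasp_force: 88.5
```

step_arm:
  increments:
    - [[-1,0,0,-8,0,0,0],[-1,0,0,-25,0,0,0],[-1,0,0,-50,0,0,0],[-1,0,0,-80,0,0,0],[-1,0,0,-115,0,0,0],[-1,0,0,-150,0,0,0],[-1,0,0,-185,0,0,0],[-1,0,0,-215,0,0,0],[-1,0,0,-215,0,0,0]]

```text
t: 13.68
eef_pos: [0.6668, 0.0198, 0.2795]
tool_rot: [0.004, 0.704, 0.711, 0.005]
contact_force: [0.5, -0.5, -1.4]
gripper_width: 0.17
grasp_force: 88.2
```

```bash
python3 - <<'E'
from h import *
o=bot.get_obs();print(o["t"],o["gripper_width"],o["grasp_force"],np.round(o["contact_force"],1),np.round(o["torque"],3),tool()[0],delta((.6647,.0195,.27),down(.5)))
W=cam("wrist");v,u=None,None
h=hsv(W);m=(((h[:,:,0]<4)|(h[:,:,0]>174))&(h[:,:,1]>150)&(h[:,:,2]>120)).astype(np.uint8)
v,u=np.nonzero(m);P=ray(W,np.c_[u,v],.003)[:,:2]*1e3;P=P[(abs(P[:,0]-660)<90)&(abs(P[:,1]-10)<85)];print("mat",cv2.minAreaRect(P.astype(np.float32)))
S=cam("scene");cv2.imwrite("pics/s10.png",cv2.resize(S["image"][80:240,200:380,::-1],None,fx=3,fy=3))
E
```

```text
13.6833 0.17007241289910405 88.20015549659729 [ 0.5 -0.5 -1.4] [-0.069 -0.138 -0.072] [0.66684742 0.0198204  0.27945356] (array([-0.3, -2.3,  9.4]), array([ 0.66, -0.08,  0.06]))
mat ((670.0328369140625, 0.08650970458984375), (128.73548889160156, 153.32044982910156), 6.745255470275879)
```

```bash
python3 - <<'E'
from h import *
T=cam("top")
for uv,z in [((145,127),0),((145,114),0),((137,106),.1),((125,97),.17),((130,92),.17),((120,103),.17)]: print(uv,z,ray(T,uv,z).round(3))
E
```

```text
(145, 127) 0 [[0.719 0.248 0.   ]]
(145, 114) 0 [[0.758 0.248 0.   ]]
(137, 106) 0.1 [[0.753 0.243 0.1  ]]
(125, 97) 0.17 [[0.756 0.253 0.17 ]]
(130, 92) 0.17 [[0.769 0.24  0.17 ]]
(120, 103) 0.17 [[0.741 0.265 0.17 ]]
```

step_arm:
  increments:
    - [[-1,10,0,0,0,0,0],[-1,35,0,0,0,0,0],[-1,65,0,0,0,0,0],[-1,95,0,0,0,0,0],[-1,130,0,0,0,0,0],[-1,165,2,0,0,0,0],[-1,200,3,0,0,0,0],[-1,235,4,0,0,0,0],[-1,265,5,0,0,0,0],[-1,285,5,0,0,0,0]]

```text
t: 14.67
eef_pos: [0.6634, 0.3116, 0.2684]
tool_rot: [-0.002, 0.702, 0.713, -0.001]
contact_force: [-0.3, 0.7, -3.5]
gripper_width: 0.175
grasp_force: 88.1
```

step_arm:
  increments:
    - [[-1,8,0,2,0,0,0],[-1,13,0,4,0,0,0],[-1,13,0,4,0,0,0],[-1,13,0,4,0,0,0],[-1,13,0,4,0,0,0]]

```text
t: 15.08
eef_pos: [0.6662, 0.316, 0.2674]
tool_rot: [0.0, 0.705, 0.71, -0.0]
contact_force: [0.9, -0.4, -2.2]
gripper_width: 0.176
grasp_force: 88.0
```

```bash
python3 - <<'E'
from h import *
o=bot.get_obs();print(o["t"],np.round(o["contact_force"],1),np.round(o["torque"],3),np.round(o["q"],2),tool()[0]);print(delta((.672,.318,.27),down(0)))
def tp(th,L=(.614,.318,.145)):
    a=np.radians(th);return (L[0]+.058*np.cos(a)-.049*np.sin(a),L[1],L[2]+.058*np.sin(a)+.049*np.cos(a)),down(0)*Rn.from_euler('x',-th,degrees=True)
for th,lz in ((0,.195),(10,.18),(20,.165),(30,.15),(40,.145)): print(th,*delta(*tp(th,(.614,.318,lz))))
E
```

```text
15.0833 [ 0.9 -0.4 -2.2] [-0.038  0.004 -0.012] [-0.87  0.61  0.56  1.37 -0.33  1.26 -0.28] [0.66616624 0.31602947 0.26740425]
(array([ 1.9,  5.8, -2.6]), array([0.  , 0.07, 0.42]))
0 [ 2.   5.8 23.4] [0.   0.07 0.42]
10 [ 2.  -3.5 29.1] [-10.     0.03   0.42]
20 [  2.1 -14.4  36.5] [-20.    -0.     0.42]
30 [  2.2 -26.4  46. ] [-30.    -0.04   0.42]
40 [  2.3 -39.2  47.6] [-40.    -0.08   0.42]
```

step_arm:
  increments:
    - [[-1,1,3,6,-3,0,0.4],[-1,2,1,14,-6,0,0.4],[-1,2,-3,27,-9.5,0,0.4],[-1,2,-7,30,-13,0,0.4],[-1,2,-11,33,-17,0,0.4],[-1,2,-14,36,-20,0,0.4],[-1,2,-18,39,-23,0,0.4],[-1,2,-22,42,-26,0,0.4],[-1,2,-26,46,-30,0,0.4],[-1,2,-26,46,-30,0,0.4]]

```text
t: 15.92
eef_pos: [0.6356, 0.3192, 0.2184]
tool_rot: [0.181, 0.682, 0.685, 0.182]
contact_force: [-1.7, 0.0, -4.0]
gripper_width: 0.173
grasp_force: 88.5
```

```bash
cat >> h.py <<'E'
def tp(th,L=(.614,.318,.145)):
    a=np.radians(th);return (L[0]+.058*np.cos(a)-.049*np.sin(a),L[1],L[2]+.058*np.sin(a)+.049*np.cos(a)),down(0)*Rn.from_euler('x',-th,degrees=True)
E
python3 - <<'E'
from h import *
o=bot.get_obs();print(o["t"],np.round(o["contact_force"],1),np.round(o["q"],2))
for th in (30,40,50,55,60): print(th,*delta(*tp(th)))
E
```

```text
15.9167 [-1.7  0.  -4. ] [-1.3   0.47  0.79  1.9  -0.06  0.46 -0.58]
30 [-1.2  2.7  3.7] [-0.24 -0.08  0.23]
40 [-1.2 -6.8 -5.6] [-10.24  -0.1    0.22]
50 [ -1.1 -17.7 -13.1] [-20.24  -0.12   0.21]
55 [ -1.1 -23.6 -16.1] [-25.24  -0.13   0.21]
60 [ -1.  -29.7 -18.6] [-30.24  -0.14   0.2 ]
```

step_arm:
  increments:
    - [[-1,-1,-1,0,-4,0,0.2],[-1,-1,-4,-3,-7,0,0.2],[-1,-1,-7,-6,-10,0,0.2],[-1,-1,-10,-8,-13,0,0.2],[-1,-1,-14,-10,-16,0,0.2],[-1,-1,-18,-13,-20,0,0.2],[-1,-1,-18,-13,-20,0,0.2]]

```text
t: 16.5
eef_pos: [0.6241, 0.3076, 0.2224]
tool_rot: [0.282, 0.658, 0.647, 0.263]
contact_force: [0.2, -0.2, -2.1]
gripper_width: 0.172
grasp_force: 89.3
```

```bash
python3 - <<'E'
from h import *
o=bot.get_obs();print(o["t"],np.round(o["contact_force"],1),np.round(o["q"],2))
for th in (50,55,60): print(th,*delta(*tp(th)))
W=cam("wrist");np.savez("w11.npz",**W);cv2.imwrite("pics/w11.png",W["image"][:,:,::-1])
E
```

```text
16.5 [ 0.2 -0.2 -2.1] [-1.58  0.54  1.02  2.1   0.58  0.17 -1.33]
50 [10.1 -8.4 -6.7] [-4.68  1.84 -0.19]
55 [  9.9 -13.3 -11.1] [-9.68  1.85 -0.11]
60 [  9.8 -18.5 -15.2] [-14.68   1.86  -0.03]
```

View pics/w11.png

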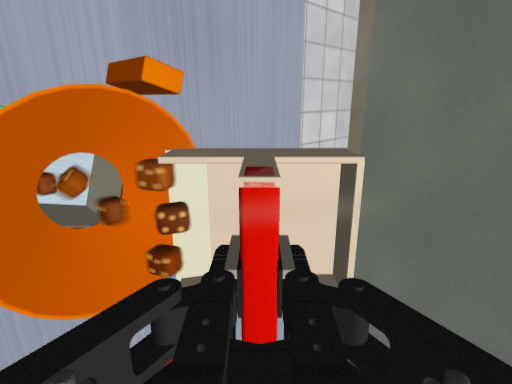

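step_arm:
  increments:
    - [[-1,2,-4,-3,-4,0,0],[-1,4,-8,-6,-6,0,0],[-1,4,-2,-8,-7,0,0],[-1,4,-9,-6,-7,0,0],[-1,4,-2,-8,-7,0,0],[-1,4,-9,-6,-7,0,0],[-1,4,-4,-8,-7,0,0],[-1,4,-8,-7,-7,0,0]]

```text
t: 17.22
eef_pos: [0.6148, 0.3128, 0.2229]
tool_rot: [0.322, 0.639, 0.629, 0.303]
contact_force: [0.6, 0.1, -0.3]
gripper_width: 0.177
grasp_force: 89.4
```

```bash
python3 - <<'E'
from h import *
o=bot.get_obs();print(o["t"],np.round(o["contact_force"],1),np.round(o["q"],2),delta(*tp(55)))
W=cam("wrist","w12");np.savez("w12.npz",**W)
h=hsv(W);m=cv2.inRange(h,np.array([3,110,20]),np.array([22,255,150]))
n,l,s,ce=cv2.connectedComponentsWithStats(m)
for i in range(1,n):
    if s[i,4]>25: print(s[i],ce[i].round(0))
print(proj(W,[[.5844,.32,.085],[.5844,.32,.01]]))
E
```

```text
17.2167 [ 0.6  0.1 -0.3] [-1.66  0.58  1.04  2.18  1.55  0.18 -2.37] (array([ 5.1, -6.5, -4.8]), array([-2.58,  1.74, -0.04]))
[ 105   67   76   36 1525] [134.  86.]
[  26  166   47   59 1159] [ 45. 198.]
[244 167  30   9 186] [260. 171.]
[109 188   5  26  45] [111. 201.]
[[ 76.45717616 200.68716762]
 [ 36.86106799 183.06887246]]
```

```bash
python3 - <<'E'
from h import *
W=dict(np.load("w12.npz"));A=dict(np.load("w11.npz"))
print(W["image"][160:185:3,246:276:6].tolist());print(A["image"][156:176:4,246:276:8].tolist())
# white interior cols 205-340 rows 165-275: any saturated px
h=hsv(W);r=h[165:300,180:345];m=(r[:,:,1]>140)&(r[:,:,0]<25)&(r[:,:,0]>4);v,u=np.nonzero(m);print(m.sum(),np.c_[u+180,v+165][::40].tolist())
E
```

```text
[[[98, 89, 79], [99, 90, 79], [99, 92, 81], [97, 88, 78], [98, 90, 79]], [[99, 90, 79], [98, 89, 79], [98, 91, 80], [99, 90, 81], [97, 89, 77]], [[96, 70, 61], [97, 76, 66], [98, 76, 67], [98, 75, 66], [97, 68, 59]], [[96, 64, 57], [97, 65, 58], [96, 63, 54], [96, 50, 42], [97, 46, 38]], [[96, 52, 46], [97, 48, 42], [97, 64, 55], [98, 63, 56], [99, 46, 39]], [[98, 58, 52], [97, 62, 54], [98, 69, 60], [99, 59, 51], [98, 58, 49]], [[204, 187, 165], [204, 187, 165], [202, 186, 163], [202, 186, 163], [203, 187, 164]], [[203, 173, 152], [202, 172, 152], [202, 173, 152], [201, 171, 149], [201, 172, 149]], [[196, 51, 39], [199, 71, 60], [199, 95, 83], [200, 41, 28], [201, 66, 54]]]
[[[96, 87, 78], [96, 87, 77], [94, 86, 75], [94, 86, 76]], [[98, 91, 78], [97, 89, 79], [98, 90, 79], [97, 89, 78]], [[99, 91, 80], [98, 89, 79], [97, 90, 79], [98, 89, 79]], [[91, 5, 4], [93, 7, 8], [95, 28, 22], [98, 48, 40]], [[94, 17, 13], [96, 39, 34], [98, 46, 40], [99, 46, 40]]]
5 [[251, 171]]
```

```bash
python3 - <<'E'
from h import *
for th,z in ((50,.16),(40,.175),(30,.185),(20,.195),(10,.205),(0,.215)): print(th,*delta(*tp(th,(.62,.316,z))))
E
```

```text
50 [ 3.2 14.9 -4.2] [ 2.33  1.72 -0.12]
40 [ 3.2 34.  -2.2] [12.33  1.71 -0.27]
30 [ 3.4 47.1  3.9] [22.33  1.69 -0.41]
20 [ 3.7 57.9 10.7] [32.33  1.65 -0.56]
10 [ 3.9 66.5 17.8] [42.32  1.61 -0.71]
0 [ 4.1 72.8 24.8] [52.32  1.57 -0.86]
```

step_arm:
  increments:
    - [[-1,3,8,-6,1,1,0],[-1,3,18,-6,4,1.7,0],[-1,3,26,-4,8,1.7,0],[-1,3,34,-2,12,1.7,0],[-1,3,41,1,17,1.7,0],[-1,3,47,4,22,1.7,0],[-1,4,53,7,27,1.7,0],[-1,4,58,11,32,1.7,-0.5],[-1,4,62,14,37,1.7,-0.5],[-1,4,66,18,42,1.6,-0.7]]

```text
t: 18.1
eef_pos: [0.6673, 0.3177, 0.2653]
tool_rot: [0.087, 0.701, 0.702, 0.091]
contact_force: [1.2, -0.5, -2.1]
gripper_width: 0.176
grasp_force: 89.2
```

```bash
python3 - <<'E'
from h import *
o=bot.get_obs();print(o["t"],np.round(o["contact_force"],1),np.round(o["q"],2))
print(delta(*tp(0,(.62,.316,.225))))
E
```

```text
18.1 [ 1.2 -0.5 -2.1] [-0.7   0.44  0.15  1.56  0.08  0.92 -0.61]
(array([-1.7, 12.6, -5.8]), array([14.48, -0.36,  0.12]))
```

step_arm:
  increments:
    - [[-1,-1,4,-3,5,0,0],[-1,-1,8,-6,10,0,0],[-1,-2,12,-8,14.5,0,0],[-1,-2,12,-8,14.5,0,0],[-1,-2,12,-8,14.5,0,0]]

```text
t: 18.52
eef_pos: [0.6784, 0.3132, 0.2725]
tool_rot: [0.003, 0.708, 0.706, 0.002]
contact_force: [-0.1, 1.1, -2.3]
gripper_width: 0.169
grasp_force: 89.3
```

```bash
python3 - <<'E'
from h import *
print(delta((.667,.0215,.26),down(6)))
E
```

```text
(array([-291.8,  -10.6,   12.7]), array([ 0.39,  0.08, -6.18]))
```

step_arm:
  increments:
    - [[-1,-15,0,0,0,0,0],[-1,-50,-2,0,0,0,-1],[-1,-85,-3,0,0,0,-2],[-1,-120,-4,2,0,0,-3],[-1,-155,-5,4,0,0,-4],[-1,-190,-7,6,0,0,-5],[-1,-225,-8,8,0,0,-6],[-1,-260,-10,10,0,0,-6],[-1,-285,-10.5,12,0,0,-6],[-1,-292,-10.5,12,0,0,-6]]

```text
t: 19.35
eef_pos: [0.6637, 0.0154, 0.2618]
tool_rot: [0.005, 0.672, 0.741, 0.0]
contact_force: [-1.0, -1.8, -1.5]
gripper_width: 0.169
grasp_force: 89.2
```

step_arm:
  increments:
    - [[-1,0,0,0,0,0,0],[-1,0,0,0,0,0,0],[-1,0,0,0,0,0,0]]

```text
t: 19.6
eef_pos: [0.6653, 0.0256, 0.2617]
tool_rot: [0.003, 0.668, 0.744, 0.002]
contact_force: [-0.9, 0.2, -1.3]
gripper_width: 0.171
grasp_force: 89.2
```

```bash
cat >> h.py <<'E'
def redmat(W,zc=(.667,.0215)):
    h=hsv(W);m=(((h[:,:,0]<4)|(h[:,:,0]>174))&(h[:,:,1]>150)&(h[:,:,2]>100)).astype(np.uint8)
    v,u=np.nonzero(m);P=ray(W,np.c_[u,v],.003)[:,:2]*1e3
    return P[(abs(P[:,0]-zc[0]*1e3)<85)&(abs(P[:,1]-zc[1]*1e3)<75)]
E
python3 - <<'E'
from h import *
print(bot.get_obs()["t"],delta((.667,.0215,.065),down(6)))
T=cam("top","t13");S=cam("scene");W=cam("wrist","w13")
P=redmat(S);print(cv2.minAreaRect(P.astype(np.float32)))
P=redmat(T);print(cv2.minAreaRect(P.astype(np.float32)))
E
```

```text
19.6 (array([-3.800e+00, -1.000e-01,  1.967e+02]), array([0.39, 0.12, 0.12]))
((667.8633422851562, 17.924671173095703), (125.8527603149414, 105.70804595947266), 7.072211742401123)
((680.4795532226562, -8.767154693603516), (138.42526245117188, 44.31536865234375), 1.9288140535354614)
```

step_arm:
  increments:
    - [[-1,-2,0,30,0,0,0],[-1,-4,0,65,0,0,0],[-1,-4.5,0,100,0,0,0],[-1,-4.5,0,135,0,0,0],[-1,-4.5,0,165,0,0,0],[-1,-4.5,0,185,0,0,0],[-1,-4.5,0,195,0,0,0],[-1,-4.5,0,199,0,0,0],[-1,-4.5,0,201,0,0,0],[-1,-4.5,0,202,0,0,0]]

```text
t: 20.58
eef_pos: [0.6687, 0.0181, 0.0606]
tool_rot: [0.004, 0.67, 0.743, 0.002]
contact_force: [0.1, -0.2, -1.7]
gripper_width: 0.169
grasp_force: 89.2
```

step_arm:
  increments:
    - [[-1,0,0,1,0,0,0],[-1,0,0,1,0,0,0],[-1,0,0,1,0,0,0]]

```text
t: 20.83
eef_pos: [0.6682, 0.0178, 0.0595]
tool_rot: [0.004, 0.67, 0.743, 0.002]
contact_force: [-0.8, 0.1, -1.8]
gripper_width: 0.169
grasp_force: 89.2
```

step_arm:
  increments:
    - [[-1,2,0,0.5,0,0,0],[-1,2,0,1,0,0,0],[-1,2,0,1.5,0,0,0],[-1,2,0,2,0,0,0],[-1,2,0,2,0,0,0]]

```text
t: 21.25
eef_pos: [0.6685, 0.0187, 0.0588]
tool_rot: [0.005, 0.67, 0.742, 0.002]
contact_force: [-2.4, -3.2, 10.2]
gripper_width: 0.173
grasp_force: 91.7
```

step_arm:
  increments:
    - [[-0.7,0,0,0,0,0,0],[-0.4,0,0,0,0,0,0],[0,0,0,0,0,0,0],[0.2,0,0,0,0,0,0],[0.2,0,0,-10,0,0,0],[0.2,0,0,-40,0,0,0],[0.2,0,0,-80,0,0,0],[0.2,0,0,-120,0,0,0],[0.2,0,0,-160,0,0,0],[0.2,0,0,-200,0,0,0]]

```text
t: 22.08
eef_pos: [0.6657, 0.0204, 0.2591]
tool_rot: [0.004, 0.67, 0.743, 0.001]
contact_force: [1.3, 0.1, 0.2]
gripper_width: 0.6
grasp_force: 0.0
```

step_arm:
  increments:
    - [[0.2,0,0,0,0,0,0],[0.2,0,0,0,0,0,0],[0.2,0,0,0,0,0,0]]

```text
t: 22.33
eef_pos: [0.6656, 0.0205, 0.2564]
tool_rot: [0.003, 0.67, 0.743, 0.001]
contact_force: [0.8, 0.3, -0.7]
gripper_width: 0.597
grasp_force: 0.0
```

```bash
python3 - <<'E'
from h import *
W=cam("wrist","w14");np.savez("w14.npz",**W);b,ce=bar(W);print("bar",b)
h=hsv(W);m=(((h[:,:,0]<4)|(h[:,:,0]>174))&(h[:,:,1]>150)&(h[:,:,2]>120)).astype(np.uint8)
P=redmat(W);print(cv2.minAreaRect(P.astype(np.float32)))
m=cv2.inRange(h,np.array([3,110,20]),np.array([22,255,170]));n,l,s,ce=cv2.connectedComponentsWithStats(m)
print([(s[i].tolist(),ray(W,ce[i],.02)[0].round(3).tolist()) for i in range(1,n) if s[i,4]>15])
y=-17.5;c=np.array([.5844,.320])
print(bot.get_obs()["t"],delta((.6067,.3946,.26),down(72.5)))
E
```

```text
bar ((668.6636962890625, 18.37954330444336), (15.164734840393066, 86.78193664550781), 5.793182373046875)
((668.8267822265625, 10.838851928710938), (129.06292724609375, 131.7266082763672), 6.690060615539551)
[([77, 126, 93, 14, 225], [0.497, 0.044, 0.02]), ([80, 180, 88, 12, 188], [0.496, -0.024, 0.02]), ([82, 229, 84, 11, 163], [0.495, -0.091, 0.02]), ([268, 318, 53, 29, 683], [0.745, -0.222, 0.02])]
22.3833 (array([378.1, -19.4,  -6.3]), array([  0.07,   0.32, -66.57]))
```

step_arm:
  increments:
    - [[0.2,38,-2,-2,0,0,-7],[0.2,76,-4,-4,0,0,-14],[0.2,114,-6,-6,0,0,-21],[0.2,152,-8,-6,0,0,-28],[0.2,190,-10,-6,0,0,-35],[0.2,228,-12,-6,0,0,-42],[0.2,266,-14,-6,0,0,-49],[0.2,304,-16,-6,0,0,-56],[0.2,342,-18,-6,0,0,-63],[0.2,378,-19,-6,0,0,-66.5]]

```text
t: 23.22
eef_pos: [0.6064, 0.3961, 0.2585]
tool_rot: [0.002, 0.149, 0.989, -0.002]
contact_force: [1.1, 0.8, 0.5]
gripper_width: 0.603
grasp_force: 0.0
```

step_arm:
  increments:
    - [[0,0,0,0,0,0,0],[0,0,0,0,0,0,0],[0,0,0,0,0,0,0]]

```text
t: 23.47
eef_pos: [0.6078, 0.3933, 0.2587]
tool_rot: [0.002, 0.153, 0.988, -0.003]
contact_force: [1.2, -0.6, -0.1]
gripper_width: 0.5
grasp_force: 0.0
```

```bash
python3 - <<'E'
from h import *
W=cam("wrist","w15");np.savez("w15.npz",**W)
p=proj(W,[.6067,.3946,.172])[0];print(p,tool()[0])
h=hsv(W);x,y=p.astype(int);m=((h[:,:,2]>176)&(h[:,:,1]>170)&(h[:,:,0]<20)).astype(np.uint8)
k=np.zeros_like(m);k[y-35:y+35,x-25:x+25]=m[y-35:y+35,x-25:x+25]
n,l,s,ce=cv2.connectedComponentsWithStats(k);i=1+np.argmax(s[1:,4]);v,u=np.nonzero(l==i);print(s[i],ce[i],ray(W,ce[i],.172)[0].round(4))
P=ray(W,np.c_[u,v],.172)[:,:2]*1e3;print(cv2.minAreaRect(P.astype(np.float32)))
# chunks through throat
m=cv2.inRange(h,np.array([3,100,15]),np.array([22,255,140]));n,l,s,ce=cv2.connectedComponentsWithStats(m)
print([(s[i].tolist()) for i in range(1,n) if s[i,4]>40]);print(proj(W,[.5844,.32,.09]))
print(bot.get_obs()["t"],delta((.6067,.3946,.142),down(72.5)))
E
```

```text
[261.2060896  199.23873454] [0.60855207 0.39235852 0.25927473]
[236 164  17  70 942] [242.96602972 193.37367304] [0.5978 0.3824 0.172 ]
((603.0003662109375, 381.5711364746094), (12.593167304992676, 57.037113189697266), 71.09774017333984)
[[346, 0, 59, 17, 197], [436, 0, 44, 70, 439], [473, 15, 19, 29, 246], [358, 26, 40, 69, 224], [391, 43, 17, 27, 132], [446, 71, 53, 70, 468], [479, 94, 20, 26, 227], [373, 96, 47, 67, 291], [402, 119, 20, 24, 152], [173, 152, 40, 33, 490], [254, 175, 15, 13, 160]]
[[186.73713393 177.15028813]]
23.5167 (array([  3.2,   2. , 117.2]), array([-0.23,  0.38, -0.22]))
```

step_arm:
  increments:
    - [[0,1,1,30,0,0,0],[0,1,2,65,0,0,0],[0,1,2,100,0,0,0],[0,1,2,116,0,0,0],[0,1,2,117,0,0,0],[0,1,2,117,0,0,0]]

```text
t: 24.02
eef_pos: [0.609, 0.394, 0.1429]
tool_rot: [0.003, 0.154, 0.988, -0.002]
contact_force: [0.6, -0.0, 0.6]
gripper_width: 0.497
grasp_force: 0.0
```

step_arm:
  increments:
    - [[-0.5,0,0,0,0,0,0],[-0.8,0,0,0,0,0,0],[-1,0,0,0,0,0,0],[-1,0,0,0,0,0,0],[-1,0,0,0,0,0,0],[-1,0,0,0,0,0,0]]
  force: 60

```text
t: 24.52
eef_pos: [0.6098, 0.3964, 0.1465]
tool_rot: [0.005, 0.153, 0.988, -0.0]
contact_force: [0.3, -1.7, 6.4]
gripper_width: 0.127
grasp_force: 58.8
```

step_arm:
  increments:
    - [[-1,0,0,-2,0,0,0],[-1,2,0,-2,0,0,0],[-1,-2,0,-2,0,0,0],[-1,2,0,-2,0,0,0],[-1,-2,0,-2,0,0,0],[-1,0,0,-2,0,0,0],[-1,0,0,-4,0,0,0]]

```text
t: 25.1
eef_pos: [0.6086, 0.3964, 0.1477]
tool_rot: [0.004, 0.153, 0.988, -0.001]
contact_force: [0.1, -0.2, -1.5]
gripper_width: 0.13
grasp_force: 58.4
```

```bash
python3 - <<'E'
from h import *
W=cam("wrist","w16")
h=hsv(W);m=cv2.inRange(h,np.array([3,100,15]),np.array([22,255,140]));m[:, 330:]=0;n,l,s,ce=cv2.connectedComponentsWithStats(m)
print([(s[i].tolist()) for i in range(1,n) if s[i,4]>40])
p,R=tool();print(p,proj(W,p+R.apply([0,-.0775,.06])),proj(W,[[.5844,.32,.02]]))
S=cam("scene","s16")
E
```

```text
[[132, 175, 52, 39, 851], [111, 197, 5, 25, 53], [235, 215, 39, 81, 986]]
[0.60859751 0.39608325 0.14781829] [[149.00895822 213.18111621]] [[172.32842186 187.30055332]]
```

step_arm:
  increments:
    - [[-1,0,0,-6,0,0,0],[-1,0,0,-15,0,0,0],[-1,0,0,-30,0,0,0],[-1,0,0,-55,0,0,0],[-1,0,0,-80,0,0,0],[-1,0,0,-105,0,0,0],[-1,0,0,-105,0,0,0]]

```text
t: 25.78
eef_pos: [0.6102, 0.3983, 0.2602]
tool_rot: [0.007, 0.153, 0.988, 0.003]
contact_force: [0.8, -0.4, 0.1]
gripper_width: 0.128
grasp_force: 58.5
```

```bash
python3 - <<'E'
from h import *
print(bot.get_obs()["t"],delta((.5766,-.2341,.25),down(84)))
W=cam("wrist","w17");np.savez("w17.npz",**W)
E
```

```text
25.7833 (array([-159.1, -613. ,    7.8]), array([  0.34,   0.78, -11.6 ]))
```

step_arm:
  increments:
    - [[-1,-4,-15,0,0,0,0],[-1,-12,-45,0,0,0,-1],[-1,-20,-78,0,0,0,-2],[-1,-29,-112,0,0,0,-3],[-1,-38,-146,0,0,0,-4],[-1,-47,-180,0,0,0,-5],[-1,-56,-214,0,0,0,-6],[-1,-64,-248,0,0,0,-7],[-1,-73,-282,0,0,0,-7],[-1,-82,-316,0,0,0,-7]]

```text
t: 26.67
eef_pos: [0.5895, 0.0687, 0.2528]
tool_rot: [0.003, 0.092, 0.996, -0.002]
contact_force: [0.6, -0.6, -1.3]
gripper_width: 0.127
grasp_force: 58.6
```

```bash
python3 - <<'E'
from h import *
print(bot.get_obs()["t"],delta((.5766,-.2341,.25),down(84)))
E
```

```text
26.6667 (array([ -42.9, -300. ,    3.8]), array([-0.16,  0.3 , -4.58]))
```

step_arm:
  increments:
    - [[-1,-5,-35,0,0,0,-1],[-1,-10,-70,0,0,0,-2],[-1,-14,-105,0,0,0,-3],[-1,-19,-140,0,0,0,-4],[-1,-23,-175,0,0,0,-4.6],[-1,-28,-210,0,0,0,-4.6],[-1,-32,-245,0,0,0,-4.6],[-1,-36,-275,0,0,0,-4.6],[-1,-39,-295,0,0,0,-4.6],[-1,-40,-303,0,0,0,-4.6]]

```text
t: 27.5
eef_pos: [0.5723, -0.2393, 0.2536]
tool_rot: [0.002, 0.055, 0.998, -0.002]
contact_force: [-0.8, -0.6, -1.1]
gripper_width: 0.128
grasp_force: 58.6
```

step_arm:
  increments:
    - [[-1,0,0,0,0,0,0],[-1,0,0,0,0,0,0],[-1,0,0,0,0,0,0]]

```text
t: 27.75
eef_pos: [0.5746, -0.232, 0.2542]
tool_rot: [0.003, 0.051, 0.999, -0.001]
contact_force: [0.3, 1.3, -1.2]
gripper_width: 0.125
grasp_force: 58.6
```

```bash
python3 - <<'E'
from h import *
print(bot.get_obs()["t"],delta((.5766,-.2341,.09),down(84)))
W=cam("wrist","w18");print("blue",mrect(W,*BLUE,.003))
S=cam("scene","s18");print("blueS",mrect(S,*BLUE,.003,(170,200,260,320)))
E
```

```text
27.75 (array([ -1.2,  -1.7, 164.2]), array([-0.06,  0.36,  0.18]))
blue [ 568.3 -311.1  108.8  127.3   83.9]
blueS [ 570.2 -315.2  104.8  125.3   83.3]
```

step_arm:
  increments:
    - [[-1,-1,-3,35,0,0,0],[-1,-1,-3,70,0,0,0],[-1,-1,-3,105,0,0,0],[-1,-1,-3,135,0,0,0],[-1,-1,-3,155,0,0,0],[-1,-1,-3,165,0,0,0],[-1,-1,-3,170,0,0,0],[-1,-1,-3,173,0,0,0],[-1,-1,-3,173,0,0,0]]

```text
t: 28.6
eef_pos: [0.5769, -0.2372, 0.0832]
tool_rot: [0.004, 0.052, 0.999, -0.001]
contact_force: [0.1, -0.5, -0.5]
gripper_width: 0.129
grasp_force: 58.6
```

step_arm:
  increments:
    - [[-1,0,0,0.7,0,0,0],[-1,0,0,1.4,0,0,0],[-1,0,0,2,0,0,0],[-1,0,0,2,0,0,0]]

```text
t: 28.93
eef_pos: [0.5778, -0.2378, 0.0825]
tool_rot: [0.005, 0.052, 0.999, -0.002]
contact_force: [-2.5, 3.7, 11.6]
gripper_width: 0.128
grasp_force: 60.6
```

step_arm:
  increments:
    - [[-0.8,0,0,-1,0,0,0],[-0.5,0,0,-1,0,0,0],[-0.2,0,0,-1,0,0,0],[-0.2,0,0,-1,0,0,0],[-0.2,0,0,-15,0,0,0],[-0.2,0,0,-45,0,0,0],[-0.2,0,0,-85,0,0,0],[-0.2,0,0,-125,0,0,0],[-0.2,0,0,-165,0,0,0],[-0.2,0,0,-165,0,0,0]]

```text
t: 29.77
eef_pos: [0.5792, -0.2394, 0.2537]
tool_rot: [0.01, 0.053, 0.999, -0.003]
contact_force: [1.0, -0.7, 0.5]
gripper_width: 0.406
grasp_force: 0.0
```

step_arm:
  increments:
    - [[-0.2,0,0,0,0,0,0],[-0.2,0,0,0,0,0,0]]

```text
t: 29.93
eef_pos: [0.5746, -0.2377, 0.2442]
tool_rot: [0.003, 0.052, 0.999, -0.001]
contact_force: [0.1, 0.7, -1.1]
gripper_width: 0.399
grasp_force: 0.0
```

```bash
python3 - <<'E'
from h import *
W=cam("wrist","w19");h=hsv(W)
x,y=proj(W,[.568,-.3125,.069])[0].astype(int);m=cv2.inRange(h,np.array([3,170,60]),np.array([17,255,255]))
n,l,s,ce=cv2.connectedComponentsWithStats(m);i=1+np.argmax(s[1:,4]);k=(l==i).astype(np.uint8)
# open to drop tab
k=cv2.morphologyEx(k,cv2.MORPH_CLOSE,np.ones((3,3)));cs,_=cv2.findContours(k,0,1);c=max(cs,key=len).reshape(-1,2)
P=ray(W,c,.069)[:,:2]*1e3;P=P[P[:,1]<-250];print(s[i],cv2.fitEllipse(P.astype(np.float32)),cv2.minEnclosingCircle(P.astype(np.float32)))
print(mrect(W,*BLUE,.003))
print(bot.get_obs()["t"],delta((.5145,.342,.27),down(-17.5)))
E
```

```text
[  120   108   145   130 12137] ((567.4015502929688, -316.2298278808594), (140.02862548828125, 140.67111206054688), 161.25631713867188) ((567.654052734375, -316.4079284667969), 70.95603942871094)
[ 550.1 -296.2   55.8  118.4   39.8]
29.9833 (array([119.6, 570.1, -28.6]), array([  0.14,   0.29, 101.51]))
```

step_arm:
  increments:
    - [[0,8,38,-3,0,0,7],[0,16,76,-6,0,0,14],[0,24,114,-9,0,0,21],[0,32,152,-12,0,0,28],[0,40,190,-15,0,0,35],[0,48,228,-18,0,0,42],[0,56,266,-20,0,0,49],[0,64,304,-22,0,0,56],[0,72,342,-24,0,0,63],[0,80,380,-26,0,0,70]]

```text
t: 30.82
eef_pos: [0.5345, 0.141, 0.2669]
tool_rot: [0.003, 0.595, 0.804, -0.001]
contact_force: [0.6, 1.0, -0.2]
gripper_width: 0.5
grasp_force: 0.0
```

```bash
python3 - <<'E'
from h import *
print(delta((.5145,.342,.27),down(-17.5)))
E
```

```text
(array([198.1,  39.8,  -4.1]), array([ 0.2 ,  0.26, 34.54]))
```

step_arm:
  increments:
    - [[0,36,7,-1,0,0,7],[0,72,14,-2,0,0,14],[0,108,21,-4,0,0,21],[0,144,28,-4,0,0,28],[0,180,35,-4,0,0,33],[0,195,39,-4,0,0,33],[0,195,39,-4,0,0,33],[0,195,39,-4,0,0,33],[0,195,39,-4,0,0,33]]

```text
t: 31.57
eef_pos: [0.5152, 0.3353, 0.2707]
tool_rot: [0.004, 0.797, 0.604, 0.0]
contact_force: [-0.1, -1.4, -0.1]
gripper_width: 0.501
grasp_force: 0.0
```

```bash
python3 - <<'E'
from h import *
W=cam("wrist","w20");np.savez("w20.npz",**W);print(bot.get_obs()["t"],delta((.5145,.342,.27),down(-17.5)))
h=hsv(W);print("mat",mrect(W,*GREEN,.003))
p=proj(W,[.5145,.342,.111])[0];print(p)
x,y=p.astype(int);print(h[y-30:y+32:3,x-27:x+30:3,2])
m=cv2.inRange(h,np.array([3,100,15]),np.array([22,255,190]));n,l,s,ce=cv2.connectedComponentsWithStats(m)
print([(s[i].tolist(),ray(W,ce[i],.02)[0].round(3).tolist()) for i in range(1,n) if s[i,4]>40])
cv2.imwrite("pics/v20.png",np.hstack([W["image"],cam("scene")["image"]])[:,:,::-1])
E
```

```text
31.6167 (array([ 6.5, -2.9,  1. ]), array([0.39, 0.19, 1.75]))
mat [555.7 322.4 108.4 130.   74.2]
[255.87517796 173.4231763 ]
[[144 192 205 203 202 204 205 205 206 208 206 207 207 204 203 205 204 205
  203]
 [145 194 205 205 204 204 205 207 205 206 206 205 206 205 206 204 206 205
  149]
 [146 193 205 205 204 204 206 206 205 207 206 206 205 205 206 206 205 203
  160]
 [145 193 206 204 205 205 205 207 206 206 206 207 206 207 206 205 191 201
  179]
 [145 192 204 205 205 206  84  15  23  49  49  91  99 206 205 153 182 170
  205]
 [146 195 205 206 206 206  13  12  12  11  12  13  15 188 156 178 192 187
  164]
 [146 193 206 205 204 198  25  19  19  19  20  16  14  96 179 186 187 187
  177]
 [146 193 204 205 204 193  43  44  42  44  47  46  48  75 179 186 186 179
  183]
 [151 193 205 207 205 193  40  43  44  42  45  47  45  98 175 182 176 192
  206]
 [150 192 204 206 205 192  43  41  41  44  42  44  44 108 205 195 206 205
  204]
 [150 190 202 205 205 192  40  36  40  41  43  42  44 127 205 208 207 206
  207]
 [150 193 200 200 197 142  38  37  40  42  40  38  42 164 207 208 208 208
  208]
 
[... 358 characters left out ...]
88 187 186 185 185 188 196 193 206 201
  203]
 [146 146 146 148 146 171 167 168 168 169 169 168 168 168 169 169 170 170
  168]
 [141 145 147 147 144 172 168 167 167 168 165 165 168 167 169 167 167 167
  169]
 [144 149 143 147 145 165 158 159 155 154 155 158 159 161 162 162 161 162
  162]
 [146 145 145 147 145 145 142 146 145 145 145 143 141 142 145 145 149 143
  146]]
[([0, 0, 12, 35, 130], [0.284, 0.577, 0.02]), ([0, 0, 108, 57, 2001], [0.328, 0.554, 0.02]), ([49, 0, 33, 12, 194], [0.353, 0.569, 0.02]), ([118, 0, 53, 13, 475], [0.441, 0.544, 0.02]), ([300, 144, 31, 41, 716], [0.582, 0.314, 0.02]), ([123, 249, 26, 17, 111], [0.316, 0.252, 0.02]), ([94, 270, 24, 23, 42], [0.254, 0.23, 0.02])]
```

step_arm:
  increments:
    - [[0,6,-3,20,0,0,1.7],[0,6,-3,20,0,0,1.7],[0,6,-3,60,0,0,1.7],[0,6,-3,90,0,0,1.7],[0,6,-3,110,0,0,1.7],[0,6,-3,110,0,0,1.7]]

```text
t: 32.17
eef_pos: [0.5122, 0.3405, 0.1577]
tool_rot: [0.004, 0.806, 0.592, -0.003]
contact_force: [-0.8, -0.2, -0.5]
gripper_width: 0.499
grasp_force: 0.0
```

```bash
python3 - <<'E'
from h import *
W=cam("wrist","w21");print(delta((.5145,.342,.076),down(-17.5)));p=proj(W,[.5145,.342,.111])[0]
h=hsv(W);x,y=p.astype(int);r=h[y-45:y+45,x-40:x+40,2];m=((r>30)&(r<62)).astype(np.uint8);n,l,s,ce=cv2.connectedComponentsWithStats(m);i=1+np.argmax(s[1:,4]);v,u=np.nonzero(l==i)
P=ray(W,np.c_[u+x-40,v+y-45],.111)[:,:2]*1e3;print(p,s[i],cv2.minAreaRect(P.astype(np.float32)))
E
```

```text
(array([ 1.2,  0.4, 84.3]), array([0.27, 0.31, 0.14]))
[261.63042856 215.87333605] [ 22  24  36  36 795] ((514.4993896484375, 344.9810791015625), (24.383228302001953, 22.984556198120117), 72.58562469482422)
```

step_arm:
  increments:
    - [[0,2,0,30,0,0,0],[0,2,0,60,0,0,0],[0,2,0,80,0,0,0],[0,2,0,83,0,0,0],[0,2,0,84,0,0,0],[0,2,0,84,0,0,0]]

```text
t: 32.72
eef_pos: [0.5169, 0.3459, 0.0801]
tool_rot: [0.003, 0.806, 0.592, 0.003]
contact_force: [0.5, -0.2, 0.0]
gripper_width: 0.499
grasp_force: 0.0
```

step_arm:
  increments:
    - [[-0.3,0,0,0,0,0,0],[-0.6,0,0,0,0,0,0],[-0.8,0,0,0,0,0,0],[-1,0,0,0,0,0,0],[-1,0,0,0,0,0,0],[-1,0,0,0,0,0,0]]
  force: 110

```text
t: 33.22
eef_pos: [0.5163, 0.3464, 0.0805]
tool_rot: [0.003, 0.806, 0.593, 0.003]
contact_force: [-1.8, -0.9, 7.1]
gripper_width: 0.261
grasp_force: 108.1
```

step_arm:
  increments:
    - [[-1,0,0,-5,0,0,0],[-1,0,0,-15,0,0,0],[-1,0,0,-30,0,0,0],[-1,0,0,-50,0,0,0],[-1,0,0,-75,0,0,0],[-1,0,0,-100,0,0,0],[-1,0,0,-125,0,0,0],[-1,0,0,-125,0,0,0]]

```text
t: 33.88
eef_pos: [0.5172, 0.3474, 0.2094]
tool_rot: [0.003, 0.806, 0.592, 0.006]
contact_force: [1.1, 1.4, -3.0]
gripper_width: 0.265
grasp_force: 108.1
```

```bash
python3 - <<'E'
from h import *
o=bot.get_obs();print(o["t"],tool()[0],np.round(o["contact_force"],1),np.round(o["q"],2))
T=cam("top","t22");S=cam("scene","s22");np.savez("t22.npz",**T)
h=hsv(S);m=((h[:,:,0]>165)|(h[:,:,0]<4))&(h[:,:,1]>40)&(h[:,:,1]<130)&(h[:,:,2]>100);m=m.astype(np.uint8)
n,l,s,ce=cv2.connectedComponentsWithStats(m);print([(s[i].tolist()) for i in range(1,n) if s[i,4]>150])
b=np.isin(l,[i for i in range(1,n) if s[i,4]>80 and 170<ce[i][0]<300 and ce[i][1]>150]);v,u=np.nonzero(b);P=ray(S,np.c_[u,v],.016)[:,:2]*1e3;print("slab S",cv2.minAreaRect(P.astype(np.float32)))
h=hsv(T);print(h[200,195:290:8].tolist(),h[230:234,240].tolist())
E
```

```text
33.8833 [0.51718336 0.34742691 0.20935489] [ 1.1  1.4 -3. ] [-0.67  0.41 -0.03  1.72  0.02  1.01 -1.01]
[[212, 181, 60, 42, 1141]]
slab S ((591.8653564453125, -18.587135314941406), (249.0464630126953, 305.9424743652344), 88.76881408691406)
[[21, 9, 195], [21, 9, 196], [35, 8, 196], [34, 9, 197], [40, 8, 199], [45, 8, 199], [45, 8, 199], [51, 9, 201], [51, 9, 201], [45, 8, 197], [50, 8, 200], [50, 8, 201]] [[108, 31, 148], [109, 28, 147], [109, 29, 148], [109, 28, 148]]
```

```bash
cat >> h.py <<'E'
def slab(S,z=.016,box=None):
    h=hsv(S);m=((h[:,:,0]>165)|(h[:,:,0]<6))&(h[:,:,1]>35)&(h[:,:,1]<140)&(h[:,:,2]>90);m=m.astype(np.uint8)
    if box is not None: k=np.zeros_like(m);x0,y0,x1,y1=box;k[y0:y1,x0:x1]=m[y0:y1,x0:x1];m=k
    m=cv2.morphologyEx(m,cv2.MORPH_CLOSE,np.ones((5,5),np.uint8))
    n,l,s,ce=cv2.connectedComponentsWithStats(m);i=1+np.argmax(s[1:,4]);v,u=np.nonzero(l==i)
    P=ray(S,np.c_[u,v],z)[:,:2]*1e3;return s[i].tolist(),cv2.minAreaRect(P.astype(np.float32))
E
python3 - <<'E'
from h import *
S=cam("scene");print(slab(S))
T=dict(np.load("t22.npz"));h=hsv(T)
m=cv2.inRange(h,np.array([0,0,165]),np.array([179,27,255]));n,l,s,ce=cv2.connectedComponentsWithStats(cv2.morphologyEx(m,cv2.MORPH_CLOSE,np.ones((5,5),np.uint8)))
for i in range(1,n):
    if s[i,4]>1500:
        v,u=np.nonzero(l==i);P=ray(T,np.c_[u,v],.034)[:,:2]*1e3;print(s[i],cv2.minAreaRect(P.astype(np.float32)))
print(delta((.52,.15,.26),down(-8)))
E
```

```text
([212, 181, 61, 43, 1192], ((489.7899475097656, -15.22509765625), (254.08387756347656, 106.44178771972656), 88.6175308227539))
[ 251    0  114   46 2265] ((1005.4498291015625, -226.9779510498047), (322.6423645019531, 133.31866455078125), 88.69297790527344)
[ 141   24   98   25 1808] ((972.2384033203125, 111.24343872070312), (278.4106140136719, 68.9917984008789), 89.6416015625)
[ 287   87   53   52 1534] ((743.0962524414062, -235.3054656982422), (146.705322265625, 146.1427459716797), 88.73428344726562)
[ 414  133   83  163 3711] ((451.9393310546875, -617.4720458984375), (206.53599548339844, 446.7248840332031), 89.9471664428711)
[ 188  178  104   46 4550] ((498.9483947753906, -23.71893310546875), (286.4952697753906, 125.03014373779297), 88.86412048339844)
(array([-184.7,   64.1,  -56.7]), array([ 0.37,  0.13, -9.33]))
```

```bash
cat >> h.py <<'E'
def sp(th,L,yaw=0):
    a=np.radians(th);d=.030*np.cos(a)-.0675*np.sin(a);b=np.radians(yaw)
    return (L[0]+d*np.cos(b),L[1]+d*np.sin(b),L[2]+.030*np.sin(a)+.0675*np.cos(a)),down(yaw)*Rn.from_euler('x',-th,degrees=True)
E
python3 - <<'E'
from h import *
print(delta(*sp(0,(.525,.081,.13))))
E
```

```text
(array([-240.1,  117.7,    6.3]), array([  0.36,   0.16, -17.33]))
```

step_arm:
  increments:
    - [[-1,-8,4,-5,0,0,0],[-1,-30,15,-10,0,0,-2],[-1,-58,28,-15,0,0,-4],[-1,-86,42,-15,0,0,-7],[-1,-114,56,-15,0,0,-10],[-1,-142,70,-15,0,0,-13],[-1,-170,84,-10,0,0,-15],[-1,-198,98,-5,0,0,-17],[-1,-225,111,0,0,0,-17],[-1,-240,118,6,0,0,-17]]

```text
t: 34.87
eef_pos: [0.5552, 0.0754, 0.1968]
tool_rot: [0.004, 0.711, 0.703, -0.001]
contact_force: [0.2, -0.6, -4.4]
gripper_width: 0.263
grasp_force: 108.3
```

step_arm:
  increments:
    - [[-1,0,0,0,0,0,0],[-1,0,0,0,0,0,0],[-1,0,0,0,0,0,0]]

```text
t: 35.12
eef_pos: [0.5552, 0.0818, 0.1974]
tool_rot: [0.003, 0.709, 0.705, 0.001]
contact_force: [0.2, 2.0, -4.0]
gripper_width: 0.261
grasp_force: 108.2
```

```bash
python3 - <<'E'
from h import *
o=bot.get_obs();print(o["t"],tool()[0],np.round(o["q"],2))
W=cam("wrist","w23");np.savez("w23.npz",**W);print("slabW",slab(W))
S=cam("scene","s23");print("slabS",slab(S))
h=hsv(W)
def chunks(c,amin=15):
    m=cv2.inRange(hsv(c),np.array([3,100,15]),np.array([22,255,150]));n,l,s,ce=cv2.connectedComponentsWithStats(m)
    return [(s[i].tolist(),ray(c,ce[i],.025)[0].round(3).tolist()) for i in range(1,n) if s[i,4]>=amin]
print(chunks(W));print([k for k in chunks(S) if abs(k[1][1]+.02)<.25 and .3<k[1][0]<.8])
for th in (0,10,20,25,30,35): print(th,*delta(*sp(th,(.525,.081,.065 if th>9 else .1))))
E
```

```text
35.1167 [0.55518836 0.08180797 0.19736248] [-0.26  0.32  0.01  1.87  0.    0.94 -0.27]
slabW ([152, 150, 62, 138, 6249], ((472.22100830078125, 26.219913482666016), (166.8410186767578, 64.30608367919922), 88.67925262451172))
slabS ([211, 181, 61, 43, 1189], ((489.79815673828125, -15.916961669921875), (252.75827026367188, 106.22383117675781), 88.55469512939453))
[([156, 207, 48, 3, 124], [0.467, 0.047, 0.025]), ([348, 207, 47, 62, 1675], [0.675, 0.011, 0.025]), ([161, 262, 42, 3, 126], [0.466, -0.019, 0.025])]
[([225, 161, 23, 7, 132], [0.342, 0.184, 0.025]), ([225, 221, 10, 13, 91], [0.536, -0.177, 0.025]), ([278, 257, 11, 5, 28], [0.744, -0.229, 0.025])]
0 [-1.7 -0.7 30.3] [ 0.34  0.15 -0.2 ]
10 [ -1.7 -13.   61.1] [-9.66  0.17 -0.19]
20 [ -1.7 -25.7  59. ] [-19.66   0.19  -0.18]
25 [ -1.8 -32.2  58.8] [-24.66   0.2   -0.17]
30 [ -1.8 -38.6  59.2] [-29.66   0.2   -0.16]
35 [ -1.8 -45.   60.1] [-34.66   0.21  -0.15]
```

step_arm:
  increments:
    - [[-1,-1,-3,30,-2,0,0],[-1,-2,-8,50,-6,0,0],[-1,-2,-14,61,-10,0,0],[-1,-2,-20,60,-15,0,0],[-1,-2,-26,59,-20,0,0],[-1,-2,-32,59,-25,0,0],[-1,-2,-32,59,-25,0,0],[-1,-2,-32,59,-25,0,0]]

```text
t: 35.88
eef_pos: [0.5217, 0.0811, 0.1381]
tool_rot: [0.156, 0.69, 0.69, 0.153]
contact_force: [0.6, -0.6, -4.3]
gripper_width: 0.261
grasp_force: 111.0
```

```bash
cat >> h.py <<'E'
def chunks(c,z=.025,amin=15):
    m=cv2.inRange(hsv(c),np.array([3,100,15]),np.array([22,255,150]));n,l,s,ce=cv2.connectedComponentsWithStats(m)
    return [(s[i].tolist(),ray(c,ce[i],z)[0].round(3).tolist()) for i in range(1,n) if s[i,4]>=amin]
def report(tag):
    W=cam("wrist",f"w{tag}");S=cam("scene",f"s{tag}");T=cam("top",f"t{tag}")
    for n,c in(("W",W),("S",S),("T",T)): print(n,[k for k in chunks(c,amin=8 if n!="W" else 40) if -.25<k[1][1]<.2 and .38<k[1][0]<(.62 if n!="W" else .8)])
    o=bot.get_obs();print(o["t"],np.round(o["q"],2))
E
python3 - <<'E'
from h import *
report(24)
for th in (0,15,25,30,35): print(th,*delta(*sp(th,(.525,.081,.065))))
E
```

```text
W [([351, 208, 38, 41, 758], [0.712, 0.017, 0.025]), ([100, 232, 107, 20, 410], [0.478, 0.048, 0.025]), ([359, 366, 25, 18, 122], [0.745, -0.209, 0.025]), ([140, 373, 17, 8, 47], [0.462, -0.084, 0.025])]
S [([225, 221, 10, 13, 92], [0.536, -0.177, 0.025])]
T [([317, 165, 4, 9, 14], [0.582, -0.245, 0.025])]
36.0333 [-0.6   0.21  0.26  2.32  0.47  0.23 -0.8 ]
0 [ 0.7 23.9 19.1] [25.42  0.21 -0.22]
15 [0.6 9.6 6.2] [10.42  0.23 -0.19]
25 [ 0.5 -1.7 -0.1] [ 0.42  0.25 -0.17]
30 [ 0.5 -7.6 -2.5] [-4.58  0.25 -0.16]
35 [  0.4 -13.8  -4.4] [-9.58  0.26 -0.14]
```

```bash
cat >> h.py <<'E'
def chunks(c,z=.025,amin=15,k=1):
    m=cv2.inRange(hsv(c),np.array([3,100,15]),np.array([22,255,190]));m=cv2.morphologyEx(m,cv2.MORPH_OPEN,np.ones((k,k),np.uint8))
    n,l,s,ce=cv2.connectedComponentsWithStats(m)
    return [(s[i].tolist(),ray(c,ce[i],z)[0].round(3).tolist()) for i in range(1,n) if s[i,4]>=amin]
def report(tag):
    W=cam("wrist",f"w{tag}");S=cam("scene",f"s{tag}");T=cam("top",f"t{tag}")
    for n,c in(("W",W),("S",S),("T",T)): print(n,[k for k in (chunks(c,k=6,amin=40) if n=="W" else chunks(c,k=2,amin=6)) if -.2<k[1][1]<.2 and .38<k[1][0]<(.62 if n!="W" else .8)])
    o=bot.get_obs();print(o["t"],np.round(o["q"],2))
E
python3 - <<'E'
from h import *
report(25)
E
```

```text
W [([353, 211, 35, 34, 686], [0.718, 0.014, 0.025])]
S [([226, 221, 10, 15, 116], [0.541, -0.182, 0.025])]
T []
36.1833 [-0.6   0.21  0.26  2.32  0.47  0.23 -0.8 ]
```

step_arm:
  increments:
    - [[-1,0,-4,-1,-2,0,0],[-1,0,-8,-2.5,-4.5,0,0],[-1,3,-8,-2.5,-4.5,0,0],[-1,-3,-8,-2.5,-4.5,0,0],[-1,0,-8,-2.5,-4.5,0,0]]

```text
t: 36.6
eef_pos: [0.5158, 0.078, 0.1374]
tool_rot: [0.184, 0.685, 0.681, 0.18]
contact_force: [-0.9, -1.1, -4.6]
gripper_width: 0.263
grasp_force: 111.0
```

```bash
python3 - <<'E'
from h import *
report(26)
for th in (0,10,30,35): print(th,*delta(*sp(th,(.525,.081,.065))))
E
```

```text
W [([352, 226, 14, 19, 172], [0.718, -0.002, 0.025])]
S [([226, 221, 10, 15, 111], [0.541, -0.181, 0.025])]
T [([193, 158, 15, 15, 79], [0.6, 0.086, 0.025])]
36.75 [-0.59  0.19  0.21  2.39  1.11  0.18 -1.46]
0 [ 1.8 30.6 23.8] [29.88  0.24 -0.35]
10 [ 1.7 22.1 14.1] [19.88  0.26 -0.32]
30 [ 1.5  0.8 -0.2] [-0.12  0.31 -0.27]
35 [ 1.5 -5.2 -2.6] [-5.12  0.33 -0.26]
```

```bash
python3 - <<'E'
from h import *
for th in (30,34,37): print(th,*delta(*sp(th,(.533,.081,.075))))
E
```

```text
30 [ 1.6 12.7 -4.9] [-0.12  0.31 -0.27]
34 [ 1.5  7.9 -6.8] [-4.12  0.32 -0.26]
37 [ 1.5  4.2 -8. ] [-7.12  0.33 -0.25]
```

step_arm:
  increments:
    - [[-1,1,5,-3,0,0,0],[-1,1,9,-6,-2,0,0],[-1,1,8,-7,-4,0,0],[-1,4,8,-7,-4,0,0],[-1,-3,8,-7,-4,0,0],[-1,1,8,-7,-4,0,0]]

```text
t: 37.25
eef_pos: [0.5194, 0.079, 0.1476]
tool_rot: [0.208, 0.679, 0.674, 0.204]
contact_force: [0.3, -1.6, -4.5]
gripper_width: 0.261
grasp_force: 111.1
```

```bash
python3 - <<'E'
from h import *
report(27)
for th in (10,34,37,40): print(th,*delta(*sp(th,(.533,.081,.075))))
E
```

```text
W []
S [([226, 221, 10, 16, 117], [0.542, -0.182, 0.025])]
T [([200, 163, 7, 8, 30], [0.596, 0.076, 0.025])]
37.4 [-0.58  0.17  0.17  2.42  1.56  0.2  -1.92]
10 [ 0.  25.  18.3] [23.88  0.25 -0.26]
34 [-0.1  0.1  0.3] [-0.12  0.29 -0.2 ]
37 [-0.2 -3.5 -1.2] [-3.12  0.3  -0.19]
40 [-0.2 -7.1 -2.5] [-6.12  0.3  -0.18]
```

```bash
python3 - <<'E'
from h import *
for th in (34,38): print(th,*delta(*sp(th,(.545,.081,.08))))
E
```

```text
34 [-0.1 12.8  2.8] [-0.12  0.29 -0.2 ]
38 [-0.1  8.   0.9] [-4.12  0.3  -0.19]
```

step_arm:
  increments:
    - [[-1,0,6,-8,0,0,0],[-1,3,10,-10,-1,0,0],[-1,-3,14,-6,-2,0,0],[-1,3,6,-10,-3,0,0],[-1,-3,12,-8,-3,0,0],[-1,0,7,-10,-3,0,0],[-1,0,7,-10,-3,0,0]]

```text
t: 37.98
eef_pos: [0.5191, 0.0811, 0.1596]
tool_rot: [0.225, 0.672, 0.669, 0.222]
contact_force: [-0.3, 0.1, -4.1]
gripper_width: 0.261
grasp_force: 111.1
```

```bash
python3 - <<'E'
from h import *
report(28)
for th in (10,38,42): print(th,*delta(*sp(th,(.545,.081,.08))))
E
```

```text
W [([152, 164, 41, 38, 1020], [0.526, 0.09, 0.025]), ([144, 207, 24, 22, 479], [0.508, 0.062, 0.025])]
S [([263, 181, 6, 7, 29], [0.515, 0.102, 0.025]), ([253, 187, 5, 4, 19], [0.497, 0.059, 0.025]), ([226, 221, 10, 15, 112], [0.541, -0.181, 0.025])]
T [([208, 203, 4, 5, 20], [0.488, 0.061, 0.025])]
38.1333 [-0.33  0.15 -0.11  2.43  1.7   0.28 -2.07]
10 [ 1.1 29.2 32.3] [26.87  0.31 -0.29]
38 [ 0.8  0.6 10.9] [-1.13  0.36 -0.2 ]
42 [ 0.8 -4.2  9.1] [-5.13  0.37 -0.19]
```

step_arm:
  increments:
    - [[-1,0,7,-2,7,0,0],[-1,0,14,2,14,0,0],[-1,0,21,8,20,0,0],[-1,0,25,12,24,0,0],[-1,0,25,12,24,0,0],[-1,0,25,12,24,0,0]]

```text
t: 38.63
eef_pos: [0.5461, 0.0719, 0.1649]
tool_rot: [0.171, 0.699, 0.682, 0.13]
contact_force: [0.4, -0.7, -3.2]
gripper_width: 0.265
grasp_force: 111.1
```

```bash
python3 - <<'E'
from h import *
report(29)
W=cam("wrist");np.savez("w29.npz",**W);S=cam("scene");np.savez("s29.npz",**S);T=cam("top")
a=cv2.resize(W["image"],(400,300));b=cv2.resize(S["image"][150:260,190:340],(400,300));c=cv2.resize(T["image"][130:250,150:310],(400,300))
cv2.imwrite("pics/v29.png",np.vstack([np.hstack([a,b]),np.hstack([c,c*0])])[:,:,::-1])
for th in (10,25): print(th,*delta(*sp(th,(.545,.012,.09))))
E
```

```text
W [([156, 143, 15, 24, 249], [0.52, 0.099, 0.025]), ([148, 147, 7, 15, 100], [0.511, 0.1, 0.025]), ([139, 168, 25, 20, 462], [0.508, 0.08, 0.025]), ([119, 189, 25, 18, 348], [0.49, 0.064, 0.025]), ([168, 202, 22, 23, 387], [0.528, 0.044, 0.025])]
S [([252, 184, 18, 12, 86], [0.514, 0.07, 0.025]), ([226, 221, 10, 15, 112], [0.541, -0.181, 0.025])]
T [([214, 189, 5, 5, 17], [0.527, 0.042, 0.025]), ([208, 203, 4, 5, 20], [0.488, 0.061, 0.025])]
38.7833 [-0.21  0.2  -0.18  2.22  0.66  0.41 -0.97]
10 [-58.   15.6  13.4] [14.72  3.49 -1.08]
25 [-58.8  -0.9   3.5] [-0.28  3.59 -0.62]
```

step_arm:
  increments:
    - [[-1,0,6,-4,5,1,0],[-1,0,12,-4,10,2,0],[-1,-8,15,-4,15,3,-1],[-1,-20,16,-2,15,3.5,-1],[-1,-40,16,0,15,3.5,-1],[-1,-60,16,0,15,3.5,-1],[-1,-85,16,0,15,3.5,-1],[-1,-110,16,0,15,3.5,-1],[-1,-125,16,0,15,3.5,-1],[-1,-125,16,0,15,3.5,-1]]

```text
t: 39.77
eef_pos: [0.5546, -0.0589, 0.1772]
tool_rot: [0.06, 0.707, 0.702, 0.058]
contact_force: [0.3, -0.8, -3.4]
gripper_width: 0.263
grasp_force: 111.1
```

step_arm:
  increments:
    - [[-1,0,0,0,0,0,0],[-1,0,0,0,0,0,0]]

```text
t: 39.93
eef_pos: [0.5555, -0.0527, 0.1776]
tool_rot: [0.059, 0.705, 0.704, 0.06]
contact_force: [-0.1, 1.1, -3.8]
gripper_width: 0.261
grasp_force: 111.0
```

```bash
python3 - <<'E'
from h import *
report(30)
W=cam("wrist");np.savez("w30.npz",**W);S=cam("scene");T=cam("top");np.savez("t30.npz",**T)
a=cv2.resize(W["image"],(400,300));b=cv2.resize(S["image"][150:260,190:340],(400,300));c=cv2.resize(T["image"][130:250,150:310],(400,300))
cv2.imwrite("pics/v30.png",np.vstack([np.hstack([a,b]),np.hstack([c,cv2.resize(W["image"][80:330,100:434],(400,300))])])[:,:,::-1])
print(tool()[0]);print(delta(*sp(15,(.545,-.056,.09))))
E
```

```text
W [([161, 0, 34, 44, 884], [0.512, 0.086, 0.025]), ([141, 43, 25, 23, 347], [0.49, 0.062, 0.025]), ([190, 66, 22, 24, 415], [0.529, 0.044, 0.025])]
S [([226, 221, 10, 15, 111], [0.541, -0.181, 0.025])]
T [([214, 190, 4, 4, 14], [0.526, 0.043, 0.025]), ([194, 193, 6, 5, 26], [0.516, 0.098, 0.025]), ([201, 197, 4, 4, 14], [0.507, 0.08, 0.025]), ([208, 203, 4, 5, 20], [0.488, 0.061, 0.025])]
40.0833 [ 0.23  0.28 -0.3   2.    0.14  0.7  -0.14]
[ 0.55610197 -0.05262232  0.17787323]
(array([-3.4, -2.1, 14.8]), array([-5.29, -0.13, -0.02]))
```

View pics/v30.png

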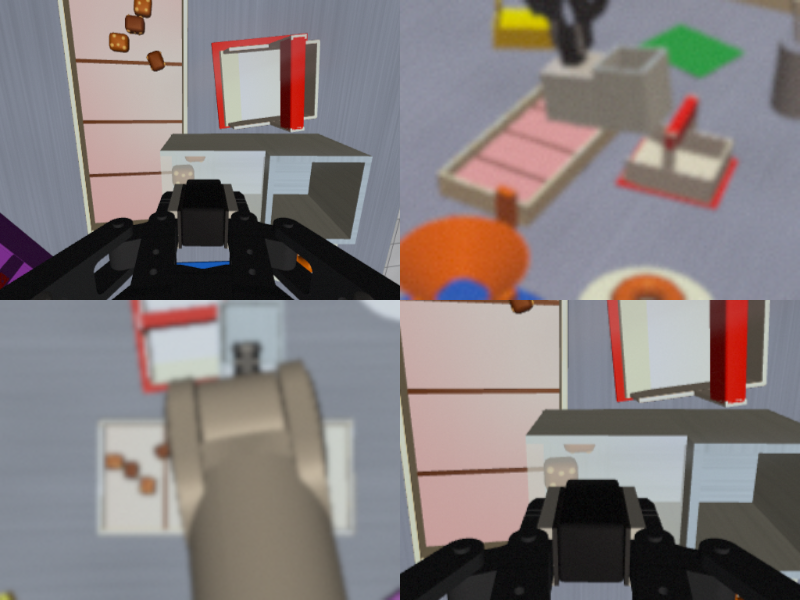

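```bash
python3 - <<'E'
from h import *
for th in (15,25,30,34,38): print(th,*delta(*sp(th,(.545,-.057,.078))))
E
```

```text
15 [-4.4 -4.1 26.6] [-5.29 -0.13 -0.02]
25 [ -4.4 -16.6  23.5] [-15.29  -0.13  -0.04]
30 [ -4.4 -23.1  22.8] [-20.29  -0.13  -0.04]
34 [ -4.4 -28.2  22.7] [-24.29  -0.13  -0.05]
38 [ -4.4 -33.4  22.9] [-28.29  -0.13  -0.05]
```

step_arm:
  increments:
    - [[-1,-2,-4,10,-3,0,0],[-1,-4,-8,18,-7,0,0],[-1,-4,-12,22,-11,0,0],[-1,-4,-17,23,-15,0,0],[-1,-4,-20,23,-18,0,0],[-1,-4,-23,23,-20,0,0],[-1,-4,-25,23,-22,0,0],[-1,-4,-28,23,-24,0,0],[-1,-4,-28,23,-24,0,0]]

```text
t: 40.98
eef_pos: [0.5306, -0.0635, 0.1446]
tool_rot: [0.188, 0.685, 0.682, 0.176]
contact_force: [-0.5, -0.8, -4.4]
gripper_width: 0.264
grasp_force: 113.2
```

```bash
python3 - <<'E'
from h import *
report(31)
for th in (34,36,38): print(th,*delta(*sp(th,(.545,-.057,.078))))
E
```

```text
W [([98, 0, 34, 36, 907], [0.489, 0.062, 0.025]), ([129, 0, 28, 9, 198], [0.509, 0.073, 0.025]), ([161, 38, 31, 31, 720], [0.528, 0.044, 0.025]), ([31, 42, 29, 8, 177], [0.449, 0.043, 0.025]), ([61, 45, 10, 6, 60], [0.459, 0.042, 0.025]), ([72, 46, 9, 6, 54], [0.465, 0.042, 0.025]), ([84, 47, 7, 6, 42], [0.471, 0.042, 0.025]), ([95, 48, 7, 6, 42], [0.477, 0.042, 0.025]), ([348, 74, 8, 7, 54], [0.707, 0.034, 0.025])]
S [([226, 221, 10, 16, 114], [0.541, -0.182, 0.025])]
T [([214, 189, 5, 5, 17], [0.527, 0.042, 0.025]), ([194, 193, 6, 5, 27], [0.516, 0.097, 0.025]), ([201, 197, 4, 4, 14], [0.507, 0.08, 0.025]), ([208, 203, 4, 5, 20], [0.488, 0.061, 0.025])]
41.1333 [ 0.51  0.23 -0.57  2.33  1.02  0.18 -0.99]
34 [ 7.   4.9 -4.8] [-4.2   0.99  0.01]
36 [ 7.   2.4 -5.6] [-6.2   0.99  0.03]
38 [ 7.  -0.  -6.4] [-8.2   0.99  0.05]
```

step_arm:
  increments:
    - [[-1,3,3,-4,-2,0,0],[-1,6,4,-5,-4,1,0],[-1,7,4,-5,-5,1,0],[-1,7,3,-5,-6,1,0],[-1,7,3,-5,-6,1,0]]

```text
t: 41.55
eef_pos: [0.5308, -0.0565, 0.1503]
tool_rot: [0.218, 0.673, 0.673, 0.218]
contact_force: [-1.0, -0.4, -3.7]
gripper_width: 0.264
grasp_force: 113.2
```

```bash
python3 - <<'E'
from h import *
report(32)
for th in (34,36,38): print(th,*delta(*sp(th,(.545,-.057,.078))))
E
```

```text
W [([105, 0, 35, 22, 662], [0.508, 0.078, 0.025]), ([78, 13, 36, 35, 899], [0.489, 0.062, 0.025]), ([144, 51, 30, 31, 688], [0.529, 0.044, 0.025]), ([7, 54, 43, 9, 261], [0.451, 0.043, 0.025]), ([51, 58, 9, 6, 54], [0.464, 0.043, 0.025]), ([63, 59, 8, 6, 48], [0.47, 0.042, 0.025]), ([74, 60, 7, 6, 42], [0.476, 0.042, 0.025])]
S [([226, 221, 10, 15, 110], [0.54, -0.18, 0.025])]
T [([214, 189, 5, 5, 17], [0.527, 0.042, 0.025]), ([194, 193, 6, 5, 27], [0.516, 0.097, 0.025]), ([201, 197, 4, 4, 14], [0.507, 0.08, 0.025]), ([208, 203, 4, 5, 20], [0.488, 0.061, 0.025])]
41.7 [ 0.76  0.27 -0.85  2.38  1.85  0.21 -1.79]
34 [-0.1  1.5  0.2] [ 1.77 -0.01  0.01]
36 [-0.1 -0.8 -0.8] [-0.23 -0.01  0.01]
38 [-0.1 -3.2 -1.8] [-2.23 -0.01  0.01]
```

step_arm:
  increments:
    - [[-1,0,-1,-1,-1,0,0],[-1,0,4,2,-2,0,0],[-1,0,-3,-2,-2,0,0],[-1,0,3,1,-2,0,0],[-1,0,-3,-2,-2,0,0]]

```text
t: 42.12
eef_pos: [0.5298, -0.0571, 0.1514]
tool_rot: [0.23, 0.669, 0.669, 0.23]
contact_force: [0.9, -0.5, -2.1]
gripper_width: 0.259
grasp_force: 113.2
```

```bash
python3 - <<'E'
from h import *
report(33)
for th in (36,38,40): print(th,*delta(*sp(th,(.545,-.057,.078))))
E
```

```text
W [([98, 0, 36, 20, 613], [0.508, 0.077, 0.025]), ([70, 11, 37, 36, 915], [0.488, 0.062, 0.025]), ([137, 50, 31, 31, 732], [0.528, 0.044, 0.025]), ([0, 52, 50, 10, 308], [0.453, 0.043, 0.025]), ([51, 57, 8, 6, 48], [0.468, 0.042, 0.025]), ([62, 58, 7, 6, 42], [0.473, 0.042, 0.025]), ([164, 173, 25, 44, 927], [0.538, -0.056, 0.025])]
S [([250, 202, 5, 5, 24], [0.536, -0.035, 0.025]), ([247, 208, 4, 4, 16], [0.541, -0.069, 0.025]), ([226, 221, 10, 15, 107], [0.541, -0.181, 0.025])]
T [([214, 189, 5, 5, 17], [0.527, 0.042, 0.025]), ([194, 193, 6, 5, 27], [0.516, 0.097, 0.025]), ([201, 197, 4, 4, 14], [0.507, 0.08, 0.025]), ([208, 203, 4, 5, 20], [0.488, 0.061, 0.025])]
42.2667 [ 0.87  0.3  -0.97  2.41  2.03  0.27 -1.94]
36 [-0.3  2.   1.4] [1.83 0.01 0.06]
38 [-0.3 -0.3  0.3] [-0.17  0.01  0.06]
40 [-0.3 -2.7 -0.7] [-2.17  0.    0.06]
```

step_arm:
  increments:
    - [[-1,0,6,0,6,0,0],[-1,0,12,2,12,0,0],[-1,0,18,5,18,0,0],[-1,0,21,8,22,0,0],[-1,0,21,8,22,0,0],[-1,0,21,8,22,0,0]]

```text
t: 42.77
eef_pos: [0.548, -0.0678, 0.155]
tool_rot: [0.175, 0.696, 0.683, 0.135]
contact_force: [0.6, -2.4, -4.8]
gripper_width: 0.261
grasp_force: 113.1
```

```bash
python3 - <<'E'
from h import *
report(34)
for th in (10,): print(th,*delta(*sp(th,(.545,-.122,.11))))
E
```

```text
W [([77, 0, 33, 23, 604], [0.49, 0.06, 0.025]), ([143, 25, 30, 31, 697], [0.528, 0.045, 0.025]), ([173, 142, 26, 23, 471], [0.541, -0.04, 0.025]), ([174, 174, 24, 21, 365], [0.539, -0.067, 0.025])]
S [([247, 204, 9, 8, 37], [0.542, -0.054, 0.025]), ([226, 221, 10, 15, 112], [0.541, -0.181, 0.025])]
T [([214, 189, 5, 5, 17], [0.527, 0.042, 0.025]), ([194, 193, 6, 5, 27], [0.516, 0.097, 0.025]), ([201, 197, 4, 4, 14], [0.507, 0.08, 0.025]), ([208, 203, 4, 5, 20], [0.488, 0.061, 0.025])]
42.9167 [ 0.75  0.32 -0.89  2.21  0.93  0.41 -0.89]
10 [-55.3  22.7 -14.5] [15.82  3.26 -0.84]
```

```bash
python3 - <<'E'
from h import *
print(delta((.56,-.04,.22),down(0)))
E
```

```text
(array([ 24.6,  36.3, -55. ]), array([25.82,  3.19, -1.13]))
```

step_arm:
  increments:
    - [[-1,2,8,-12,5,1,0],[-1,5,15,-25,10,2,0],[-1,10,22,-38,15,3,0],[-1,15,30,-48,21,3,-1],[-1,20,36,-55,26,3,-1],[-1,24,36,-55,26,3,-1],[-1,24,36,-55,26,3,-1],[-1,24,36,-55,26,3,-1]]

```text
t: 43.58
eef_pos: [0.5569, -0.0415, 0.2173]
tool_rot: [0.0, 0.708, 0.706, -0.004]
contact_force: [-0.8, -0.5, -3.7]
gripper_width: 0.256
grasp_force: 113.1
```

```bash
python3 - <<'E'
from h import *
T=cam("top","t35");W=cam("wrist","w35");o=bot.get_obs();print(o["t"],o["q"].round(2) if hasattr(o["q"],"round") else o["q"])
print("W",chunks(W,k=6,amin=60))
# chunk-coloured pixels inside shaker (right part)
print(delta((.5173,.3336,.22),down(-16)))
E
```

```text
43.6833 [ 0.75  0.5  -1.05  1.8   0.49  1.13 -0.46]
W [([217, 21, 14, 24, 193], [0.519, 0.099, 0.025]), ([203, 45, 20, 18, 332], [0.508, 0.08, 0.025]), ([186, 64, 20, 13, 157], [0.49, 0.064, 0.025]), ([226, 82, 15, 19, 242], [0.528, 0.044, 0.025]), ([239, 164, 17, 9, 145], [0.542, -0.037, 0.025]), ([244, 332, 43, 11, 328], [0.562, -0.265, 0.025])]
(array([375.4, -40.3,  -4.5]), array([-0.33,  0.43, 15.84]))
```

step_arm:
  increments:
    - [[-1,15,-2,0,0,0,0],[-1,50,-5,0,0,0,2],[-1,88,-9,0,0,0,4],[-1,126,-13,0,0,0,6],[-1,164,-17,0,0,0,8],[-1,202,-21,0,0,0,10],[-1,240,-25,0,0,0,12],[-1,278,-29,0,0,0,14],[-1,316,-33,0,0,0,15.8],[-1,350,-37,0,0,0,15.8]]

```text
t: 44.52
eef_pos: [0.5211, 0.3103, 0.2177]
tool_rot: [0.0, 0.799, 0.602, -0.003]
contact_force: [0.1, -0.6, -3.0]
gripper_width: 0.265
grasp_force: 113.2
```

step_arm:
  increments:
    - [[-1,15,-8,0,0,0,0],[-1,24,-10,0,0,0,0],[-1,24,-10,0,0,0,0],[-1,24,-10,0,0,0,0],[-1,24,-10,0,0,0,0]]

```text
t: 44.93
eef_pos: [0.5201, 0.3322, 0.2174]
tool_rot: [0.0, 0.799, 0.601, -0.004]
contact_force: [0.2, -0.1, -3.2]
gripper_width: 0.267
grasp_force: 113.2
```

```bash
python3 - <<'E'
from h import *
o=bot.get_obs();print(o["t"],np.round(o["q"],2));print(delta((.5173,.3336,.09),down(-16)))
W=cam("wrist","w36");print("green",mrect(W,*GREEN,.003))
S=cam("scene");print("greenS",mrect(S,*GREEN,.003,(240,120,360,200)))
E
```

```text
44.9333 [ 0.01  0.58 -0.96  1.66  0.5   1.18 -1.36]
(array([  1.5,  -2.5, 127.4]), array([-0.23,  0.4 , -0.12]))
green [563.  347.1  56.8 129.2  73.9]
greenS [556.6 315.7 104.8 125.7  73.8]
```

step_arm:
  increments:
    - [[-1,0,-2,30,0,0.4,0],[-1,0,-2,60,0,0.4,0],[-1,0,-2,90,0,0.4,0],[-1,0,-2,112,0,0.4,0],[-1,0,-2,125,0,0.4,0],[-1,0,-2,130,0,0.4,0],[-1,0,-2,133,0,0.4,0],[-1,0,-2,134,0,0.4,0],[-1,0,-2,135,0,0.4,0],[-1,0,-2,135,0,0.4,0]]

```text
t: 45.87
eef_pos: [0.5169, 0.3357, 0.0842]
tool_rot: [-0.003, 0.798, 0.602, 0.0]
contact_force: [-1.1, -0.3, -3.9]
gripper_width: 0.264
grasp_force: 113.1
```

step_arm:
  increments:
    - [[-1,0,0,0.7,0,0,0],[-1,0,0,1.4,0,0,0],[-1,0,0,1.4,0,0,0]]

```text
t: 46.12
eef_pos: [0.5163, 0.3352, 0.0819]
tool_rot: [-0.003, 0.798, 0.602, -0.001]
contact_force: [0.0, -0.2, -3.1]
gripper_width: 0.263
grasp_force: 113.1
```

step_arm:
  increments:
    - [[-1,0,0,0.7,0,0,0],[-1,0,0,1.4,0,0,0],[-1,0,0,2.2,0,0,0],[-1,0,0,2.2,0,0,0]]

```text
t: 46.45
eef_pos: [0.5163, 0.3353, 0.0802]
tool_rot: [-0.002, 0.798, 0.602, -0.001]
contact_force: [-1.6, -2.1, 4.8]
gripper_width: 0.261
grasp_force: 114.5
```

step_arm:
  increments:
    - [[-0.8,0,0,0,0,0,0],[-0.5,0,0,0,0,0,0],[-0.1,0,0,0,0,0,0],[-0.05,0,0,0,0,0,0],[-0.05,0,0,-15,0,0,0],[-0.05,0,0,-45,0,0,0],[-0.05,0,0,-80,0,0,0],[-0.05,0,0,-120,0,0,0],[-0.05,0,0,-160,0,0,0],[-0.05,0,0,-180,0,0,0]]

```text
t: 47.28
eef_pos: [0.5177, 0.3367, 0.2659]
tool_rot: [-0.003, 0.798, 0.603, 0.003]
contact_force: [0.1, 0.8, 0.2]
gripper_width: 0.471
grasp_force: 0.0
```

step_arm:
  increments:
    - [[-0.05,0,0,0,0,0,0],[-0.05,0,0,0,0,0,0],[-0.05,0,0,0,0,0,0]]

```text
t: 47.53
eef_pos: [0.5167, 0.3341, 0.2592]
tool_rot: [-0.002, 0.798, 0.602, -0.001]
contact_force: [0.2, -0.0, 0.1]
gripper_width: 0.48
grasp_force: 0.0
```

```bash
python3 - <<'E'
from h import *
W=cam("wrist","w37");T=cam("top","t37");S=cam("scene","s37");np.savez("t37.npz",**T)
print("green",mrect(W,*GREEN,.003));h=hsv(W)
p=proj(W,[.517,.334,.111])[0];x,y=p.astype(int);r=h[y-45:y+45,x-40:x+40,2];m=((r>30)&(r<62)).astype(np.uint8);n,l,s,ce=cv2.connectedComponentsWithStats(m);i=1+np.argmax(s[1:,4]);v,u=np.nonzero(l==i)
P=ray(W,np.c_[u+x-40,v+y-45],.111)[:,:2]*1e3;print("post",s[i],cv2.minAreaRect(P.astype(np.float32)))
print("W",[k for k in chunks(W,k=6,amin=60) if k[1][0]>.4])
print("T",[k for k in chunks(T,k=2,amin=6) if -.2<k[1][1]<.2 and .38<k[1][0]<.62])
print("S",[k for k in chunks(S,k=2,amin=6) if -.2<k[1][1]<.2 and .38<k[1][0]<.62])
print("slab",slab(S))
h=hsv(T);m=cv2.inRange(h,np.array([0,0,165]),np.array([179,27,255]));n,l,s,ce=cv2.connectedComponentsWithStats(cv2.morphologyEx(m,cv2.MORPH_CLOSE,np.ones((7,7),np.uint8)))
for i in range(1,n):
    if s[i,4]>1500 and 150<ce[i][0]<300 and 150<ce[i][1]<260:
        v,u=np.nonzero(l==i);P=ray(T,np.c_[u,v],.034)[:,:2]*1e3;print("tray",s[i],cv2.minAreaRect(P.astype(np.float32)))
print(bot.get_obs()["t"],delta((.53,.01,.24),down(0)))
E
```

```text
green [567.4 362.7  24.  129.4  74.1]
post [ 28  37  24  22 466] ((515.3660888671875, 331.7431945800781), (21.331689834594727, 22.787097930908203), 74.12786865234375)
W [([120, 0, 47, 13, 460], [0.443, 0.541, 0.025]), ([296, 317, 16, 23, 279], [0.512, 0.084, 0.025])]
T [([244, 184, 4, 5, 18], [0.54, -0.041, 0.025]), ([254, 185, 4, 4, 16], [0.538, -0.069, 0.025]), ([214, 189, 4, 5, 15], [0.527, 0.043, 0.025]), ([194, 193, 6, 5, 27], [0.516, 0.097, 0.025]), ([201, 197, 4, 4, 14], [0.507, 0.08, 0.025]), ([208, 203, 4, 5, 20], [0.488, 0.061, 0.025])]
S [([253, 184, 17, 12, 83], [0.515, 0.07, 0.025]), ([247, 204, 9, 8, 38], [0.543, -0.055, 0.025]), ([226, 221, 10, 16, 116], [0.541, -0.182, 0.025])]
slab ([212, 181, 60, 43, 1125], ((490.7325134277344, -16.303482055664062), (252.76756286621094, 106.08448028564453), 88.640625))
tray [ 188  178  104   47 4697] ((497.62420654296875, -23.575698852539062), (286.68426513671875, 127.88692474365234), 88.8218765258789)
47.6833 (array([-307.8,  102. ,   17.3]), array([ -0.38,  -0.07, -15.92]))
```

step_arm:
  increments:
    - [[-0.2,-30,10,2,0,0,-2],[-0.2,-65,22,4,0,0,-4],[-0.2,-100,34,6,0,0,-6],[-0.2,-135,46,8,0,0,-8],[-0.2,-170,58,10,0,0,-10],[-0.2,-205,70,12,0,0,-12],[-0.2,-240,82,14,0,0,-14],[-0.2,-270,92,16,0,0,-16],[-0.2,-280,95,17,0,0,-16],[-0.2,-280,95,17,0,0,-16]]

```text
t: 48.52
eef_pos: [0.5311, 0.0351, 0.2398]
tool_rot: [-0.003, 0.709, 0.705, -0.002]
contact_force: [-0.2, 0.1, 0.3]
gripper_width: 0.404
grasp_force: 0.0
```

step_arm:
  increments:
    - [[-0.2,0,0,50,0,0,0],[-0.2,0,0,50,0,0,0],[-0.2,0,0,50,0,0,0],[-0.2,0,0,50,0,0,0]]

```text
t: 48.85
eef_pos: [0.5309, 0.0413, 0.1917]
tool_rot: [-0.003, 0.706, 0.708, -0.0]
contact_force: [0.4, 0.3, -0.1]
gripper_width: 0.402
grasp_force: 0.0
```

```bash
python3 - <<'E'
from h import *
W=cam("wrist","w38");np.savez("w38.npz",**W);print(bot.get_obs()["t"],tool()[0])
for z in(.034,):
  m=cv2.inRange(hsv(W),np.array([3,100,15]),np.array([22,255,190]));m=cv2.morphologyEx(m,cv2.MORPH_OPEN,np.ones((6,6),np.uint8));n,l,s,ce=cv2.connectedComponentsWithStats(m)
  for i in range(1,n):
    if s[i,4]>100:
        v,u=np.nonzero(l==i);P=ray(W,np.c_[u,v],.032)[:,:2]*1e3
        if abs(P[:,0].mean()-500)<70: print(s[i],P.mean(0).round(1),[np.round(k,1) for k in cv2.minAreaRect(P.astype(np.float32))])
m=cv2.inRange(hsv(W),np.array([3,100,15]),np.array([22,255,150]))
for x in(.46,.48): # scored lines: column scan
    a=proj(W,[[x,y,.016] for y in np.arange(.07,-.1,-.001)]).astype(int)
    print(x,[round(.07-.001*i,3) for i,(u,v) in enumerate(a) if 0<=v<384 and m[v,u]])
E
```

```text
48.9 [0.5315765  0.0412216  0.19250633]
[239 113  18  20 288] [518.2  99. ] [array([518.3,  98.9]), array([18. , 16.4]), np.float64(89.1)]
[229 135  19  16 287] [508.9  79.9] [array([508.8,  79.7]), array([14.7, 17.8]), np.float64(89.6)]
[211 151  20  18 316] [491.2  63.2] [array([491. ,  62.8]), array([17.3, 19.1]), np.float64(88.7)]
[250 168  18  20 287] [529.   44.7] [array([529.4,  44.8]), array([16.8, 20. ]), np.float64(17.8)]
[261 243  18  17 274] [541.3 -37.1] [array([541.4, -37.4]), array([18.6, 19.2]), np.float64(0.4)]
[259 264  17  17 279] [538.9 -63.1] [array([538.9, -63.1]), array([17.9, 20. ]), np.float64(0.4)]
0.46 [0.045, 0.044, 0.043, -0.024, -0.025, -0.026, -0.027]
0.48 [0.068, 0.067, 0.066, 0.065, 0.064, 0.063, 0.062, 0.061, 0.06, 0.059, 0.054, 0.044, 0.043, 0.042, -0.024, -0.025, -0.026, -0.091]
```

step_arm:
  increments:
    - [[-0.25,0,0,0,0,0,-7],[-0.25,0,0,0,0,0,-14],[-0.25,0,0,0,0,0,-21],[-0.25,0,0,0,0,0,-28],[-0.25,0,0,0,0,0,-35],[-0.25,0,0,0,0,0,-42],[-0.25,0,0,0,0,0,-49],[-0.25,0,0,0,0,0,-56],[-0.25,0,0,0,0,0,-63],[-0.25,0,0,0,0,0,-70]]

```text
t: 49.73
eef_pos: [0.5322, 0.0402, 0.1932]
tool_rot: [-0.001, 0.17, 0.985, 0.002]
contact_force: [-0.4, 0.8, -0.5]
gripper_width: 0.375
grasp_force: 0.0
```

step_arm:
  increments:
    - [[-0.25,0,0,15,0,0,-7],[-0.25,0,0,30,0,0,-14],[-0.25,0,0,50,0,0,-20],[-0.25,0,0,70,0,0,-20],[-0.25,0,0,70,0,0,-20],[-0.25,0,0,70,0,0,-20]]

```text
t: 50.23
eef_pos: [0.5312, 0.0401, 0.1222]
tool_rot: [-0.002, -0.0, 1.0, 0.002]
contact_force: [0.5, 1.3, 1.3]
gripper_width: 0.376
grasp_force: 0.0
```

```bash
cat >> h.py <<'E'
def tops(W,z=.033,amin=100):
    m=cv2.inRange(hsv(W),np.array([3,100,15]),np.array([22,255,190]));m=cv2.morphologyEx(m,cv2.MORPH_OPEN,np.ones((6,6),np.uint8));n,l,s,ce=cv2.connectedComponentsWithStats(m)
    for i in range(1,n):
        if s[i,4]>amin:
            v,u=np.nonzero(l==i);P=ray(W,np.c_[u,v],z)[:,:2]*1e3
            if abs(P[:,0].mean()-500)<70: print(s[i],P.mean(0).round(1),[np.round(k,1) for k in cv2.minAreaRect(P.astype(np.float32))])
E
python3 - <<'E'
from h import *
W=cam("wrist","w39");print(bot.get_obs()["t"],tool()[0]);tops(W)
print(delta((.532,.0445,.019),down(90)))
E
```

```text
50.2833 [0.53181953 0.04039281 0.12304594]
[278 135  23  27 549] [489.1  62.6] [array([489.2,  62.7]), array([19.6, 16.9]), np.float64(0.0)]
[ 300  159   48   35 1053] [511.4  89.4] [array([511.7,  89.9]), array([42.1, 20.3]), np.float64(64.5)]
[253 184  25  24 474] [526.4  44.8] [array([526.2,  44.5]), array([18.4, 19.1]), np.float64(19.3)]
[119 195  25  25 558] [535.8 -62.3] [array([536.1, -62.1]), array([20.2, 20.2]), np.float64(89.9)]
[153 198  23  26 515] [538.9 -36.1] [array([539.1, -36.2]), array([17.9, 21.2]), np.float64(90.0)]
(array([ -0.5,   3.7, 104.1]), array([ 0.22, -0.15,  0.04]))
```

step_arm:
  increments:
    - [[-0.25,1,4,30,0,0,0],[-0.25,1,4,60,0,0,0],[-0.25,1,4,80,0,0,0],[-0.25,1,4,92,0,0,0],[-0.25,1,4,98,0,0,0],[-0.25,1,4,101,0,0,0],[-0.25,1,4,103,0,0,0],[-0.25,1,4,103,0,0,0]]

```text
t: 50.95
eef_pos: [0.5302, 0.0443, 0.0193]
tool_rot: [-0.001, -0.0, 1.0, 0.002]
contact_force: [-0.2, -0.4, -0.4]
gripper_width: 0.371
grasp_force: 0.0
```

step_arm:
  increments:
    - [[-0.5,0,0,0,0,0,0],[-0.6,0,0,0,0,0,0],[-0.7,0,0,0,0,0,0],[-0.8,0,0,0,0,0,0],[-1,0,0,0,0,0,0],[-1,0,0,0,0,0,0]]
  force: 25

```text
t: 51.45
eef_pos: [0.5302, 0.0442, 0.0195]
tool_rot: [-0.001, -0.001, 1.0, 0.002]
contact_force: [-0.5, -0.2, 6.3]
gripper_width: 0.254
grasp_force: 24.5
```

step_arm:
  increments:
    - [[-1,0,0,-10,0,0,0],[-1,0,0,-30,0,0,0],[-1,0,0,-60,0,0,0],[-1,0,0,-80,0,0,0],[-1,0,0,-80,0,0,0]]

```text
t: 51.87
eef_pos: [0.5319, 0.045, 0.1029]
tool_rot: [0.001, -0.001, 1.0, 0.002]
contact_force: [0.4, -0.5, 0.1]
gripper_width: 0.252
grasp_force: 24.5
```

```bash
python3 - <<'E'
from h import *
W=cam("wrist","w40");o=bot.get_obs();print(o["t"],tool()[0],o["gripper_width"],o["grasp_force"]);tops(W,amin=60)
print(delta((.51,-.127,.1),down(90)))
E
```

```text
51.9167 [0.53109506 0.04423953 0.10085595] 0.2554515022370541 24.512883871793747
[272 136  26  28 654] [488.9  62.6] [array([488.9,  62.5]), array([18.7, 17.4]), np.float64(0.0)]
[ 297  161   51   39 1267] [511.2  89.4] [array([511.3,  89.7]), array([42.1, 20.4]), np.float64(65.2)]
[101 200  28  27 675] [535.4 -61.7] [array([535.6, -61.6]), array([20.8, 20.3]), np.float64(90.0)]
[137 203  27  29 641] [538.6 -35.7] [array([538.8, -35.7]), array([22. , 19.2]), np.float64(5.7)]
(array([  21.3, -171.2,    0.2]), array([ 0.22, -0.02,  0.05]))
```

step_arm:
  increments:
    - [[-1,3,-20,0,0,0,0],[-1,6,-50,0,0,0,0],[-1,10,-80,0,0,0,0],[-1,14,-110,0,0,0,0],[-1,18,-140,0,0,0,0],[-1,21,-165,0,0,0,0],[-1,22,-172,0,0,0,0],[-1,22,-172,0,0,0,0],[-1,22,-172,0,0,0,0]]

```text
t: 52.67
eef_pos: [0.5076, -0.1277, 0.0975]
tool_rot: [-0.003, -0.0, 1.0, 0.002]
contact_force: [-0.2, 0.7, -0.8]
gripper_width: 0.256
grasp_force: 24.5
```

step_arm:
  increments:
    - [[-1,0,0,30,0,0,0],[-1,0,0,55,0,0,0],[-1,0,0,70,0,0,0],[-1,0,0,77,0,0,0],[-1,0,0,80,0,0,0],[-1,0,0,80,0,0,0]]

```text
t: 53.17
eef_pos: [0.5076, -0.1257, 0.0187]
tool_rot: [-0.002, -0.002, 1.0, 0.002]
contact_force: [-0.6, -0.8, 0.7]
gripper_width: 0.257
grasp_force: 24.4
```

step_arm:
  increments:
    - [[-0.4,0,0,0,0,0,0],[-0.3,0,0,0,0,0,0],[-0.2,0,0,0,0,0,0],[-0.2,0,0,-10,0,0,0],[-0.2,0,0,-40,0,0,0],[-0.2,0,0,-75,0,0,0],[-0.2,0,0,-100,0,0,0],[-0.2,0,0,-100,0,0,0]]

```text
t: 53.83
eef_pos: [0.5111, -0.1276, 0.1235]
tool_rot: [0.002, -0.001, 1.0, 0.001]
contact_force: [0.4, 0.6, 0.6]
gripper_width: 0.402
grasp_force: 0.0
```

```bash
python3 - <<'E'
from h import *
W=cam("wrist","w41");o=bot.get_obs();print(o["t"],tool()[0],o["gripper_width"]);tops(W,amin=60)
print(delta((.486,.0595,.12),down(135)))
E
```

```text
53.8833 [ 0.50990523 -0.1281542   0.12104847] 0.4013397939038303
[ 479  160   33   47 1030] [493.6  59.8] [array([498.1,  58.4]), array([43. , 24.5]), np.float64(13.4)]
[250 180  25  23 469] [ 503.9 -125.5] [array([ 503.8, -125.7]), array([17.3, 18.9]), np.float64(14.4)]
[321 219  23  21 440] [536.3 -67.7] [array([536.3, -67.9]), array([17.8, 18.4]), np.float64(0.0)]
[353 219  25  26 561] [538.4 -40.6] [array([538.6, -40.7]), array([22.6, 20.2]), np.float64(1.5)]
(array([ 23.7, 187.7,   1.4]), array([  0.1 ,   0.09, -44.94]))
```

step_arm:
  increments:
    - [[-0.3,4,30,0,0,0,0],[-0.3,8,65,0,0,0,0],[-0.3,12,100,0,0,0,0],[-0.3,16,135,0,0,0,0],[-0.3,20,165,0,0,0,0],[-0.3,25,187,0,0,0,0],[-0.3,25,190,0,0,0,0],[-0.3,25,190,0,0,0,0],[-0.3,25,190,0,0,0,0]]

```text
t: 54.63
eef_pos: [0.4826, 0.0608, 0.1181]
tool_rot: [-0.003, -0.001, 1.0, 0.001]
contact_force: [-0.3, -0.7, -0.1]
gripper_width: 0.351
grasp_force: 0.0
```

```bash
python3 - <<'E'
from h import *
W=cam("wrist","w42");o=bot.get_obs();print(o["t"],tool()[0],o["gripper_width"]);tops(W,amin=60)
print(delta((.4845,.0625,.019),down(90)))
E
```

```text
54.6833 [0.48281532 0.06026722 0.11804173] 0.3495190568357952
[252 196  22  26 503] [487.1  63.4] [array([487.4,  63.3]), array([16.6, 20.8]), np.float64(89.7)]
[ 17 215  35  25 642] [ 502.9 -119.3] [array([ 503. , -119.2]), array([17.5, 29.3]), np.float64(14.1)]
[274 221  21  22 407] [506.6  80.4] [array([506.9,  80.7]), array([16.2, 18.2]), np.float64(90.0)]
[296 228  24  19 311] [510.7 101. ] [array([511.7,  99.8]), array([19.1, 15.8]), np.float64(90.0)]
[101 250  24  26 555] [534.1 -61. ] [array([534.5, -61.1]), array([19.1, 24.8]), np.float64(83.0)]
[132 252  24  28 552] [537.4 -35.3] [array([537.4, -35.5]), array([19.6, 25. ]), np.float64(90.0)]
(array([-2.2,  2. , 99. ]), array([ 0.14, -0.31, -0.02]))
```

step_arm:
  increments:
    - [[-0.3,0,2.5,30,0,0,0],[-0.3,0,2.5,60,0,0,0],[-0.3,0,2.5,78,0,0,0],[-0.3,0,2.5,88,0,0,0],[-0.3,0,2.5,94,0,0,0],[-0.3,0,2.5,97,0,0,0],[-0.3,0,2.5,98.5,0,0,0],[-0.3,0,2.5,98.5,0,0,0]]

```text
t: 55.35
eef_pos: [0.483, 0.0644, 0.0207]
tool_rot: [-0.002, -0.0, 1.0, 0.002]
contact_force: [0.2, 0.1, -0.5]
gripper_width: 0.348
grasp_force: 0.0
```

step_arm:
  increments:
    - [[-0.5,0,0,0,0,0,0],[-0.6,0,0,0,0,0,0],[-0.7,0,0,0,0,0,0],[-0.8,0,0,0,0,0,0],[-1,0,0,0,0,0,0],[-1,0,0,0,0,0,0]]
  force: 25

```text
t: 55.85
eef_pos: [0.483, 0.0646, 0.021]
tool_rot: [-0.002, -0.001, 1.0, 0.002]
contact_force: [-1.0, -1.2, 6.7]
gripper_width: 0.208
grasp_force: 25.4
```

step_arm:
  increments:
    - [[-1,0,0,-10,0,0,0],[-1,0,0,-30,0,0,0],[-1,0,-10,-50,0,0,0],[-1,0,-30,-50,0,0,0],[-1,0,-45,-50,0,0,0],[-1,0,-53,-50,0,0,0],[-1,0,-53,-50,0,0,0],[-1,0,-53,-50,0,0,0]]

```text
t: 56.52
eef_pos: [0.4826, 0.0115, 0.0702]
tool_rot: [-0.002, -0.0, 1.0, 0.002]
contact_force: [-0.2, 0.3, -0.2]
gripper_width: 0.202
grasp_force: 24.6
```

step_arm:
  increments:
    - [[-1,0,0,20,0,0,0],[-1,0,0,38,0,0,0],[-1,0,0,46,0,0,0],[-1,0,0,49.5,0,0,0],[-1,0,0,49.5,0,0,0]]

```text
t: 56.93
eef_pos: [0.4824, 0.0129, 0.0207]
tool_rot: [-0.002, -0.002, 1.0, 0.002]
contact_force: [0.0, 0.7, 0.1]
gripper_width: 0.201
grasp_force: 26.1
```

step_arm:
  increments:
    - [[-0.5,0,0,0,0,0,0],[-0.3,0,0,0,0,0,0],[-0.2,0,0,0,0,0,0],[-0.2,0,0,-10,0,0,0],[-0.2,0,0,-40,0,0,0],[-0.2,0,0,-80,0,0,0],[-0.2,0,0,-120,0,0,0],[-0.2,0,0,-160,0,0,0],[-0.2,0,0,-200,0,0,0],[-0.2,0,0,-230,0,0,0]]

```text
t: 57.77
eef_pos: [0.4838, 0.0121, 0.2542]
tool_rot: [-0.001, -0.001, 1.0, 0.002]
contact_force: [0.7, -0.2, 0.2]
gripper_width: 0.401
grasp_force: 0.0
```

step_arm:
  increments:
    - [[-0.2,30,0,0,0,0,0],[-0.2,60,30,0,0,0,0],[-0.2,60,60,0,0,0,0],[-0.2,60,60,0,0,0,0],[-0.2,60,60,0,0,0,0]]

```text
t: 58.18
eef_pos: [0.4229, 0.0724, 0.2519]
tool_rot: [-0.001, -0.003, 1.0, 0.001]
contact_force: [-0.6, 0.1, -0.5]
gripper_width: 0.403
grasp_force: 0.0
```

```bash
python3 - <<'E'
from h import *
W=cam("wrist","w43");T=cam("top","t43");S=cam("scene","s43");o=bot.get_obs();print(o["t"],tool()[0]);tops(W,amin=40)
print("T",[k for k in chunks(T,k=2,amin=6) if -.2<k[1][1]<.2 and .38<k[1][0]<.62])
print("S",[k for k in chunks(S,k=2,amin=6) if -.2<k[1][1]<.2 and .38<k[1][0]<.62])
print("slab S",slab(S),"blue",mrect(S,*BLUE,.003,(170,200,260,320)),"green",mrect(S,*GREEN,.003,(240,120,360,200)))
m=cv2.inRange(hsv(W),np.array([3,90,15]),np.array([22,255,170]))
for x in(.46,.52,.55):
    g=np.arange(.12,-.17,-.001);a=proj(W,[[x,y,.016] for y in g]).astype(int)
    print(x,[round(float(y),3) for y,(u,v) in zip(g,a) if 0<=v<384 and 0<=u<512 and m[v,u]])
E
```

```text
58.3333 [0.42356897 0.07006944 0.25090834]
[207 212  14  15 193] [487.   14.6] [array([487. ,  14.8]), array([16.5, 19.2]), np.float64(88.2)]
[ 99 224  17  14 196] [ 503.7 -121.8] [array([ 503.3, -121.9]), array([17.9, 21.6]), np.float64(0.3)]
[260 227  29  20 379] [510.8  91.8] [array([510.7,  91.6]), array([40.8, 21.5]), np.float64(67.6)]
[149 246  14  16 205] [535.1 -62.4] [array([535.3, -62.8]), array([17., 23.]), np.float64(85.2)]
[170 248  13  17 201] [538.5 -36. ] [array([538.9, -36.3]), array([15.7, 24.1]), np.float64(86.2)]
T [([244, 184, 4, 5, 18], [0.54, -0.041, 0.025]), ([254, 185, 4, 4, 16], [0.538, -0.069, 0.025]), ([194, 193, 6, 5, 27], [0.516, 0.097, 0.025]), ([201, 197, 4, 4, 14], [0.507, 0.08, 0.025]), ([275, 197, 5, 3, 14], [0.504, -0.128, 0.025]), ([226, 203, 4, 5, 20], [0.487, 0.011, 0.025])]
S [([260, 184, 10, 6, 41], [0.518, 0.089, 0.025]), ([245, 192, 6, 6, 27], [0.492, 0.01, 0.025]), ([247, 204, 9, 8, 36], [0.542, -0.054, 0.025]), ([229, 213, 5, 8, 29], [0.512, -0.13, 0.025]), ([226, 221, 10, 16, 116], [0.541, -0.182, 0.025])]
slab S ([211, 181, 62, 43, 1119]
[... 365 characters left out ...]
 0.102, 0.101, 0.1, 0.099, 0.094, 0.093, 0.092, 0.091, 0.09, 0.089, 0.088, 0.087, 0.086, 0.085, 0.084, 0.083, 0.082, 0.081, 0.08, 0.079, 0.078, 0.077, 0.076, 0.075, 0.074, 0.073, 0.045, 0.044, 0.043, 0.042, -0.024, -0.025, -0.026, -0.027, -0.092, -0.093, -0.094, -0.095, -0.135, -0.136, -0.137, -0.138, -0.139, -0.14]
0.55 [0.045, 0.044, 0.043, 0.042, -0.024, -0.025, -0.026, -0.027, -0.032, -0.033, -0.034, -0.035, -0.036, -0.037, -0.038, -0.039, -0.04, -0.041, -0.042, -0.043, -0.044, -0.045, -0.046, -0.047, -0.048, -0.049, -0.05, -0.051, -0.061, -0.062, -0.063, -0.064, -0.065, -0.066, -0.067, -0.068, -0.069, -0.07, -0.071, -0.072, -0.073, -0.074, -0.075, -0.079, -0.093, -0.094, -0.095, -0.096]
```

```bash
python3 - <<'E'
import cv2,numpy as np
for f,b in(("w30",None),("w37",None),("w20",None)):
    im=cv2.imread(f"pics/{f}.png");h=cv2.cvtColor(im,cv2.COLOR_BGR2HSV)
    m=cv2.inRange(h,np.array([2,30,60]),np.array([25,99,235]));m=cv2.morphologyEx(m,cv2.MORPH_OPEN,np.ones((3,3),np.uint8));n,l,s,ce=cv2.connectedComponentsWithStats(m)
    print(f,[(s[i].tolist()) for i in range(1,n) if s[i,4]>25])
E
```

```text
w30 [[80, 0, 140, 295, 17434], [203, 0, 33, 34, 297], [345, 51, 15, 11, 129], [233, 53, 3, 27, 81], [390, 54, 16, 94, 1202], [335, 60, 9, 3, 27], [287, 62, 13, 6, 49], [302, 63, 9, 3, 27], [233, 83, 3, 43, 129], [293, 148, 67, 15, 444], [303, 171, 19, 15, 123], [252, 172, 12, 5, 43], [263, 172, 15, 11, 112], [279, 172, 14, 16, 124], [360, 172, 12, 14, 91], [377, 173, 18, 19, 190], [402, 172, 19, 12, 104], [230, 175, 15, 8, 74], [238, 201, 23, 6, 118], [221, 216, 27, 20, 447], [356, 249, 13, 18, 135], [375, 249, 11, 10, 45], [396, 254, 11, 14, 95], [376, 256, 7, 8, 27], [363, 261, 15, 20, 119], [128, 264, 7, 6, 27], [379, 266, 8, 6, 31], [388, 267, 7, 7, 37], [143, 268, 6, 9, 47], [292, 270, 7, 9, 46], [407, 271, 11, 14, 85], [394, 275, 18, 20, 156], [419, 280, 10, 16, 87], [415, 296, 10, 9, 41], [433, 297, 9, 8, 58]]
w37 [[0, 0, 262, 87, 2108], [456, 157, 5, 7, 28], [460, 157, 15, 13, 102], [478, 162, 11, 11, 79], [496, 185, 16, 9, 90], [485, 196, 27, 30, 345], [193, 271, 11, 11, 76], [316, 271, 10, 11, 71], [428, 295, 23, 16, 192], [249, 300, 58, 24, 731], [276, 324, 10, 9, 50], [253, 327, 8, 17, 65], [287, 326, 8, 4, 30]]
w20 [[0, 0, 269, 85, 1994], [429, 155, 6, 6, 28], [442, 154, 12, 9, 65], [269, 156, 14, 13, 118], [437, 158, 6, 8, 32], [454, 158, 16, 19, 84], [467, 160, 10, 10, 54], [486, 183, 26, 10, 178], [475, 194, 37, 38, 520], [319, 271, 11, 12, 78], [192, 272, 8, 6, 40], [422, 290, 21, 15, 164], [248, 294, 60, 24, 726], [298, 313, 9, 5, 30], [252, 320, 9, 24, 110], [287, 321, 14, 13, 84], [262, 322, 7, 6, 31], [280, 330, 12, 5, 46], [384, 364, 5, 7, 26]]
```

```bash
python3 -c "
from station import bot
print(bot.hand_in())"
```

```text
the job is handed in; nothing more can be done
None
```

I handed the job in: all six chunks lie on the icing (2, 1, 2 and 1 per slice), with scoop, funnel and shaker back on their mats. Shaking left one chunk on a slice line and one slice empty, so I moved two chunks to other slices with the gripper.

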